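Put the carved tools in their drying cradles

ROBOT

A 6-joint arm with a two-finger parallel gripper is mounted at the origin on the work surface. World frame = base frame: x ahead of the robot, y to its left, z up, the work surface at z = 0. Lengths are in mm, angles in rad, forces in N, time in s.
With the tool pointing down it reaches from about 400 to 925 mm from the base axis. Payload 12.5 kg.
Tool frame: the origin (TCP) lies at the very end of the fingers, on their centre line; the grasp point (between the pads) lies 19 mm behind it; z points along the fingers, y is the direction in which the jaws open and shut (so a half turn about z gives the same grasp; the last joint's range is limited). The gripper opens to 95 mm and grips with 3 to 60 N. Pads are 20 mm wide; open, the fingers measure 119 mm over their backs; the gripper's body (75 mm by 180 mm) begins 59 mm behind the grasp point.
Start: joints at [1.095, 0.491, 1.559, -0, 1.092, -0.106], TCP at [225.878, 582.774, 214.661] pointing down, gripper open.
Joint ranges: [-3.1, 3.1], [-0.84, 2.19], [0.05, 2.79], [-1.13, 4.28], [0.06, 2.93], [-2.69, 2.69]. Speed limits (rad/s): [2.22, 2.22, 2.79, 3.14, 3.14, 3.14].

INTERFACE

Orientations are given as [roll, pitch, yaw] about the fixed x, y, z axes, in that order (R = Rz(yaw) Ry(pitch) Rx(roll)).
In Python, from cell import env, read_camera, get_calibration gives the robot as it stands.
- The arm moves only by the tool arm_command, never from a script. Its argument "targets" is a list of rows, each a list of 3 entries, a list of its own where there are three numbers: the turn, a rotation vector about the tool's x, y, z in rad, then the shift along the tool's x, y, z in m, then the closure in counts, from 0 (fully open) to 255 (shut). In form: [[[rx, ry, rz], [tx, ty, tz], fingers], ...]. A call has 1 to 8 rows; each row is the pose to reach, as a shift and turn from the pose commanded when the call began, along the tool's axes at that moment; what a row does not reach only later rows make up. A row lasts 1/10 s, in which the tool goes at most 50 mm and 8.59 degrees, less where a joint would pass 70% of its speed; a pose out of reach is approached as far as the arm can. A call with a gripper value outside its range is refused whole. The fingers move at their own pace and stop on an object; the grip force is fixed at half the most. Time passes only in rows, so rows that repeat a pose let the fingers close. It gives the time, the measured TCP pose, the force and the opening at its end, in the units of the state.
- env.state(): the state, without advancing time (a new reading comes with each control period).
- read_camera(name): name is "side" or "top"; returns (picture, depth): 400x640x3 uint8, blue, green, red; 400x640 float32, mm along the optical axis (not along the pixel's ray), 0 where there is no reading.
- get_calibration(name): a dict with "vfov" (degrees; the focal length in pixels is half the picture's height over the tangent of half this angle, whatever the lens; pixels are square), "cx", "cy" (the principal point, pixels), "k1" (the pictures are not rectified: a ray, as slopes to the right and down, at radius r is drawn at 1 + k1 r^2 times it, then the intrinsics apply), "world_from_camera" (4x4, takes a point from camera to world coordinates). Camera axes: x right, y down, z forward; pixel columns grow to the right and rows downward; lengths in mm; the calibration is good to about 2 mm. A picture is of the moment at which its call begins. get_calibration takes no time and is no camera call.
- env.job_done(): hands the job in, once; it reports no verdict.
The state is a dict: "t": time; "joints": joint angles; "qvel": joint speeds; "tau": joint torques, N m; "eef_pos": TCP position; "tcp_rot": TCP orientation; "ft_force": force on the tool from outside, world axes, zero at the start; "moment": the same for the moment, N m; "opening": opening from 0.0 (shut) to 1.0 (fully open).
Only numpy, scipy, OpenCV 4.12 (cv2) and the standard library are available. Lean on these libraries where they do the work, as an engineer would, in place of code of your own. Each camera call takes 0.05 s, during which the arm holds its last target.

TASK

Put each of the four carved wooden modelling tools away in the drying cradle made to its length, the shortest tool in the shortest cradle and so on up to the longest in the longest, either way round, lying flat on both ledges between the cheeks and end plates. Leave the two steel files where they lie.

Things in the scene. Friction and masses are not known exactly. Their poses are not given: they have to be found in the camera images.
- tool_tiny: The shortest of the four carved pale-wood modelling tools, a stick 90 mm long, 16 mm wide and 12 mm thick over its middle third (ends up to 18 mm wide, thinner), rounded spade-like blade at one end; weighs 18 to 50 g. Lies flat on the table. Origin at mid-length and mid-width on its underside; x along its length, y across its width, z up.
- tool_short: The second shortest of the four carved pale-wood modelling tools, a stick 115 mm long, 16 mm wide and 12 mm thick over its middle third (ends up to 18 mm wide, thinner), long plain point at one end; weighs 18 to 50 g. Lies flat on the table. Origin at mid-length and mid-width on its underside; x along its length, y across its width, z up.
- tool_medium: The second longest of the four carved pale-wood modelling tools, a stick 140 mm long, 16 mm wide and 12 mm thick over its middle third (ends up to 18 mm wide, thinner), blunt blade at one end and a point at the other; weighs 18 to 50 g. Lies flat on the table. Origin at mid-length and mid-width on its underside; x along its length, y across its width, z up.
- tool_long: The longest of the four carved pale-wood modelling tools, a stick 165 mm long, 16 mm wide and 12 mm thick over its middle third (ends up to 18 mm wide, thinner), leaf-shaped knife blade at one end; weighs 18 to 50 g. Lies flat on the table. Origin at mid-length and mid-width on its underside; x along its length, y across its width, z up.
- cradle_tiny: The shortest fixed brown wooden cradle, for the 90 mm tool. Base 116 x 50 x 6 mm. At each end a 24 mm long ledge, top 30 mm above the table, between two cheeks 34 mm apart and against an end plate (all 42 mm high). 106 mm clear between end plates; between the ledges a gap 58 mm long, open above the base, with room for fingers. Origin: centre of underside, on the table; x along its length, z up.
- cradle_short: The second shortest fixed brown wooden cradle, for the 115 mm tool. Base 141 x 50 x 6 mm. At each end a 24 mm long ledge, top 30 mm above the table, between two cheeks 34 mm apart and against an end plate (all 42 mm high). 131 mm clear between end plates; between the ledges a gap 83 mm long, open above the base, with room for fingers. Origin: centre of underside, on the table; x along its length, z up.
- cradle_medium: The second longest fixed brown wooden cradle, for the 140 mm tool. Base 166 x 50 x 6 mm. At each end a 24 mm long ledge, top 30 mm above the table, between two cheeks 34 mm apart and against an end plate (all 42 mm high). 156 mm clear between end plates; between the ledges a gap 108 mm long, open above the base, with room for fingers. Origin: centre of underside, on the table; x along its length, z up.
- cradle_long: The longest fixed brown wooden cradle, for the 165 mm tool. Base 191 x 50 x 6 mm. At each end a 24 mm long ledge, top 30 mm above the table, between two cheeks 34 mm apart and against an end plate (all 42 mm high). 181 mm clear between end plates; between the ledges a gap 133 mm long, open above the base, with room for fingers. Origin: centre of underside, on the table; x along its length, z up.
- file_flat: Bystander: a steel file, 14 mm wide flat blade, with a black handle, 150 mm long overall and up to 12 mm high, loose on the table. Origin on the table 75 mm from either end; x along its length towards the blade's tip, z up.
- file_narrow: Bystander: a steel file, 8 mm wide blade, with a black handle 16 mm wide, 150 mm long overall and up to 12 mm high, loose on the table. Origin on the table 75 mm from either end; x along its length towards the blade's tip, z up.
Not all that is in view belongs to the job. What is shaped like the cradle_long but blue or green is not meant. What is shaped like the tool_short but red or turquoise is not meant.

How it is judged:
By the outcome, as a careful person would: the job done as asked, in the order asked, and still so for the second after the job is handed in, with the robot touching nothing.
It also fails if it takes over 99 s, if anything falls off the work surface, if the arm or the gripper's body presses on something with over 40 N, if the wrist force passes 120 N, or if a joint passes its speed limit or range.

## Working session

There is one attempt and no reset: what is moved stays moved. The work goes in short steps, Python scripts to look and compute and a tool call to move; the robot and the scene stay as the last step left them, time stands still between calls to the robot, and variables do not carry over. Pictures are saved under pics/ and viewed, and the job is handed in when it is done.

Besides the shell and the picture viewer there is one more tool, called after ">>>" in YAML: its name, and indented under it one key for each argument. arm_command: Moves the arm, as the interface text tells. Its arguments: {"type":"object","properties":{"targets":{"type":"array"}},"required":["targets"]}

```bash
mkdir -p pics; ls; python3 - <<'E'
from cell import env, read_camera, get_calibration
import cv2,numpy as np
for n in("top","side"):
    p,d=read_camera(n); cv2.imwrite(f"pics/{n}0.png",p); np.save(f"{n}0.npy",d); print(n,get_calibration(n))
print(env.state())
E
```

```text
pics
top {'vfov': 49.4413183878156, 'cx': 326.78946590377365, 'cy': 200.88135696763362, 'k1': -0.012778202380523879, 'world_from_camera': array([[-5.25390405e-04, -9.96903667e-01,  7.86307956e-02,
         3.37241436e+02],
       [-9.99890552e-01, -6.38880749e-04, -1.47809195e-02,
         1.13838516e+02],
       [ 1.47853886e-02, -7.86299554e-02, -9.96794223e-01,
         1.28839906e+03],
       [ 0.00000000e+00,  0.00000000e+00,  0.00000000e+00,
         1.00000000e+00]])}
side {'vfov': 50.16624255214132, 'cx': 329.9893920830086, 'cy': 191.55600816820512, 'k1': -0.0808593043676876, 'world_from_camera': array([[-7.72516441e-01, -3.10933070e-01,  5.53659619e-01,
        -2.14836172e+02],
       [-6.34645798e-01,  4.06966729e-01, -6.56964833e-01,
         8.82234360e+02],
       [-2.10489515e-02, -8.58893886e-01, -5.11720856e-01,
         6.40107900e+02],
       [ 0.00000000e+00,  0.00000000e+00,  0.00000000e+00,
         1.00000000e+00]])}
{'t': 0.1, 'joints': array([ 1.09536889e+00,  4.91490429e-01,  1.55940630e+00,  3.35336897e-06,
        1.09169562e+00, -1.05618813e-01]), 'qvel': array([-0.00060955, -0.00061356, -0.00068392, -0.00030899,  0.00068573,
        0.00047374]), 'tau': array([ 2.26170727e-03, -6.13623047e+01, -2.58602160e+01,  6.94075646e-02,
        4.70330310e-02, -6.98753593e-05]), 'eef_pos': array([225.78471836, 582.55314232, 214.11955577]), 'tcp_rot': array([-3.14059884e+00, -1.08348000e-04,  2.77178243e+00]), 'ft_force': array([ 0.20804507, -0.22063786, -0.93264966]), 'moment': array([0.01256069, 0.028599  , 0.00975758]), 'opening': 1.0000829101626125}
```

View pics/top0.png

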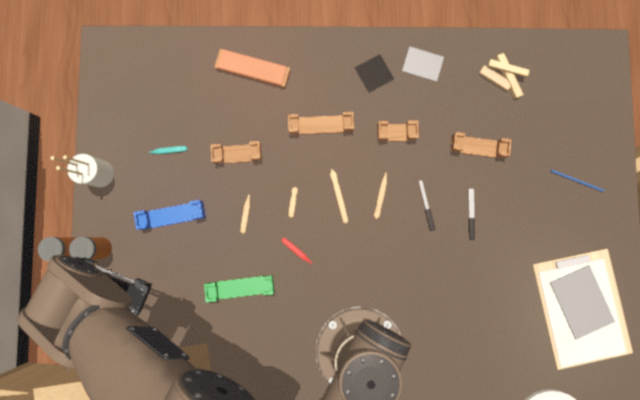

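View pics/side0.png

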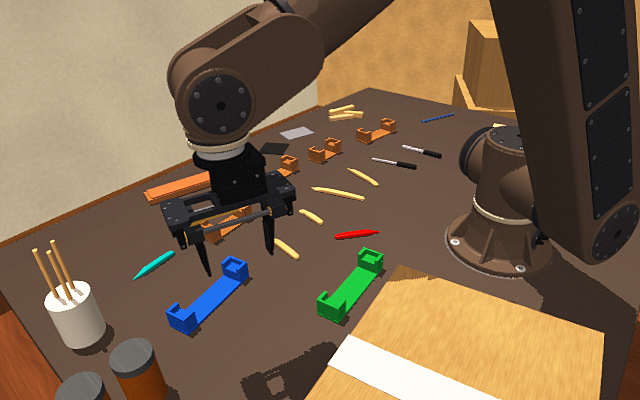

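The top view shows four pale sticks: (245,213), (293,201), (339,196) and (381,195). Four brown cradles are at (236,153), (321,124), (398,131) and (482,146). The blue (169,215) and green (239,288) cradles, the red (297,251) and turquoise (168,150) sticks, and the wood scraps at (505,75) are not part of the job. I'll enlarge this area and measure it.

```bash
cat > h.py <<'E'
import cv2,numpy as np
from cell import env, read_camera, get_calibration
def rays(n,uv):
    c=get_calibration(n); f=200/np.tan(np.radians(c['vfov']/2))
    xd=(np.atleast_2d(uv).astype(float)-[c['cx'],c['cy']])/f; x=xd.copy()
    for _ in range(20): x=xd/(1+c['k1']*(x**2).sum(1,keepdims=True))
    return c['world_from_camera'],np.c_[x,np.ones(len(x))]
def at_z(n,uv,z):
    T,r=rays(n,uv); d=r@T[:3,:3].T; o=T[:3,3]
    return o+d*((z-o[2])/d[:,2])[:,None]
def with_depth(n,uv,dep):
    T,r=rays(n,uv); return (r*np.asarray(dep)[:,None])@T[:3,:3].T+T[:3,3]
E
python3 - <<'E'
from h import *
p=cv2.imread('pics/top0.png'); d=np.load('top0.npy')
c=p[95:255,200:400]; cv2.imwrite('pics/c1.png',cv2.resize(c,None,fx=4,fy=3.75,interpolation=cv2.INTER_CUBIC)[:600])
c=p[95:245,330:530]; cv2.imwrite('pics/c2.png',cv2.resize(c,None,fx=4,fy=4,interpolation=cv2.INTER_CUBIC))
hsv=cv2.cvtColor(p,cv2.COLOR_BGR2HSV)
for x,y in [(245,213),(293,201),(339,196),(381,195),(236,153),(321,124),(398,131),(482,146)]:print(hsv[y,x],d[y,x],with_depth('top',[(x,y)],[d[y,x]]))
m=((hsv[...,2]>75)&(hsv[...,1]>60)&(hsv[...,0]<30)).astype(np.uint8)
m[:95]=0;m[265:]=0;m[:,:195]=0;m[:,530:]=0
k,l,s,ce=cv2.connectedComponentsWithStats(m)
for i in range(1,k):
    if s[i,4]<50: continue
    v,u=np.nonzero(l==i); uv=np.c_[u,v]; z=6
    P=at_z('top',uv,6)[:,:2]
    r=cv2.minAreaRect(P.astype(np.float32)); b=cv2.boxPoints(r)
    mu=P.mean(0); w,V=np.linalg.eigh(np.cov(P.T)); a=V[:,1]
    t=(P-mu)@a; q=(P-mu)@V[:,0]
    print(i,s[i],'mean',mu.round(1),'rect',np.round(r[0],1),np.round(r[1],1),'ang',np.degrees(np.arctan2(a[1],a[0])).round(1),'len',np.ptp(t).round(1),np.ptp(q).round(1),'mid',(mu+a*(t.max()+t.min())/2+V[:,0]*(q.max()+q.min())/2).round(1))
E
```

```text
[ 19  76 255] 1274.1521 [[402.10470152 334.95657899  11.98698647]]
[ 22  70 255] 1274.8743 [[437.19078894 194.15216972  16.11812763]]
[ 22  70 255] 1281.25 [[452.32061688  58.90010531  12.92096611]]
[ 19  79 255] 1285.7755 [[455.61568589 -65.62035396  10.48727233]]
[ 14 116 227] 1301.0122 [[582.73901723 366.76419437  -1.18206384]]
[ 14 114 235] 1302.1609 [[669.46987373 112.09757274   8.28352217]]
[ 14 115 228] 1305.7001 [[ 649.32551612 -119.48007603    6.57783327]]
[ 14 118 224] 1306.136 [[ 604.49890361 -372.8324432     6.36125463]]
1 [  195    95   335   170 56035] mean [505.2 -11.3] rect [504.8 -16.7] [ 511.3 1014.2] ang 90.3 len 1014.2 511.3 mid [505.  -16.6]
```

View pics/c1.png

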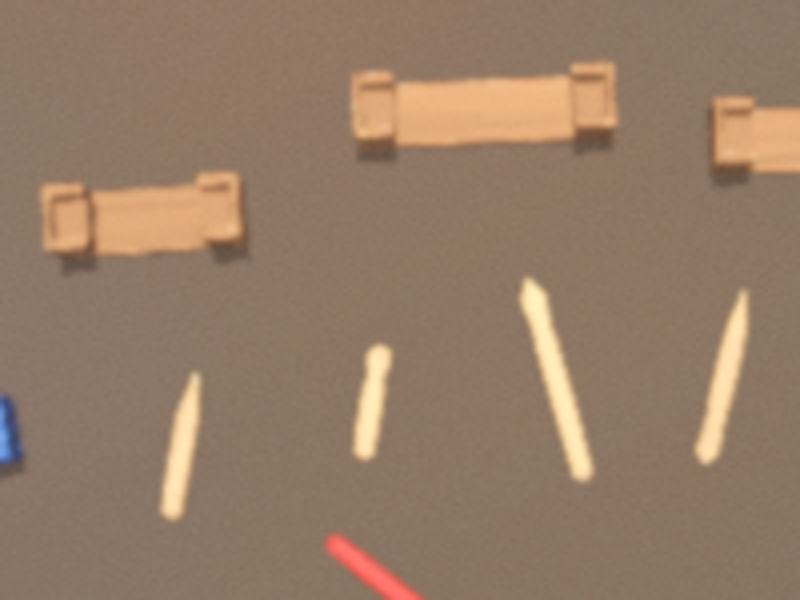

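View pics/c2.png

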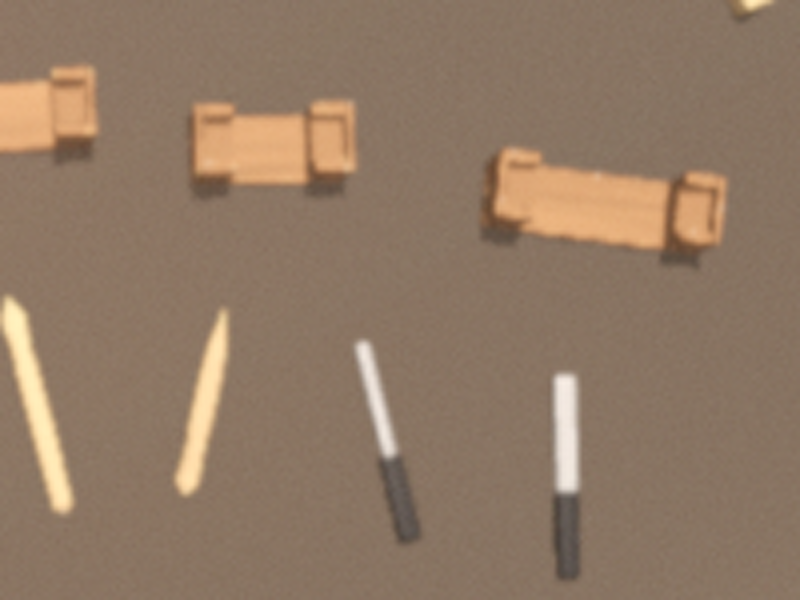

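```bash
cat >> h.py <<'E'
def proj(n,P):
    c=get_calibration(n); f=200/np.tan(np.radians(c['vfov']/2)); T=c['world_from_camera']
    X=(np.asarray(P,float)-T[:3,3])@T[:3,:3]; s=X[:,:2]/X[:,2:]; 
    return s*(1+c['k1']*(s**2).sum(1,keepdims=True))*f+[c['cx'],c['cy']]
def box(x0,x1,y0,y1,z0,z1): return np.array([[x,y,z] for x in(x0,x1) for y in(y0,y1) for z in(z0,z1)],float)
def render(boxes,pose,S=8,org=(0,0),size=(640,400)):
    x,y,a=pose; R=np.array([[np.cos(a),-np.sin(a),0],[np.sin(a),np.cos(a),0],[0,0,1]])
    im=np.zeros((size[1]*S,size[0]*S),np.uint8)
    for b in boxes:
        q=proj('top',b@R.T+[x,y,0])-org
        h=cv2.convexHull(((q+.5)*S*16).astype(np.int32)); cv2.fillConvexPoly(im,h,1,shift=4)
    return cv2.resize(im.astype(np.float32),size,interpolation=cv2.INTER_AREA)
def cradle(L): return [box(-L/2,L/2,-25,25,0,6),box(-L/2,-L/2+29,-25,25,0,42),box(L/2-29,L/2,-25,25,0,42)]
E
python3 - <<'E'
from h import *
from scipy.optimize import minimize
p=cv2.imread('pics/top0.png'); hsv=cv2.cvtColor(p,cv2.COLOR_BGR2HSV)
print('bg',hsv[180,270],hsv[180,420])
m=((hsv[...,2]>150)&(hsv[...,0]<35)&(hsv[...,1]>40)).astype(np.uint8)
m[:95]=0;m[265:]=0;m[:,:195]=0;m[:,530:]=0
m[235:,270:320]=0
mc=((hsv[...,1]>85)&(hsv[...,0]<30)).astype(np.uint8)
k,l,s,ce=cv2.connectedComponentsWithStats(m)
for i in range(1,k):
    if s[i,4]<50 or s[i,1]<150: continue
    v,u=np.nonzero(l==i); P=at_z('top',np.c_[u,v],6)[:,:2]
    mu=P.mean(0); w,V=np.linalg.eigh(np.cov(P.T)); a=V[:,1]; a=a*np.sign(a[0]); n=np.array([-a[1],a[0]])
    t=(P-mu)@a; q=(P-mu)@n
    c=np.abs(t-(t.max()+t.min())/2)<np.ptp(t)/6
    print('tool',s[i],'ang',np.degrees(np.arctan2(a[1],a[0])).round(1),'len',np.ptp(t).round(1),'midw',c.sum()*0+np.ptp(q[c]).round(1),'mid',(mu+a*(t.max()+t.min())/2+n*q[c].mean()).round(1))
for nm,(u,v) in dict(a=(236,153),b=(321,124),c=(398,131),d=(482,146)).items():
    x0,y0=u-48,v-32; sub=mc[y0:y0+64,x0:x0+96].astype(np.float32)
    best=None
    for L in(116,141,166,191):
        c0=at_z('top',[(u,v)],10)[0]
        f=lambda s:np.abs(render(cradle(L),(c0[0]+s[0],c0[1]+s[1],s[2]/50),8,(x0,y0),(96,64))-sub).sum()
        r=min((minimize(f,[0,0,a*50],method='Nelder-Mead',options=dict(initial_simplex=np.array([[0,0,a*50],[8,0,a*50],[0,8,a*50],[0,0,a*50+6]]),maxiter=150)) for a in(1.5,1.6,1.7)),key=lambda r:r.fun)
        if best is None or r.fun<best[0]: best=(r.fun,L,c0[0]+r.x[0],c0[1]+r.x[1],np.degrees(r.x[2]/50))
    print(nm,np.round(best,1),sub.sum())
E
```

```text
bg [ 13  72 141] [ 12  39 190]
tool [329 168  20  56 437] ang 14.7 len 170.3 midw 23.7 mid [454.6  59.5]
tool [373 171  15  49 341] ang -13.1 len 145.9 midw 23.2 mid [456.1 -66.1]
tool [288 186  11  33 237] ang -8.2 len 96.0 midw 23.4 mid [435.6 196.4]
tool [239 194  12  40 280] ang -8.8 len 117.1 midw 22.4 mid [401.1 335.7]Traceback (most recent call last):
  File "<stdin>", line 23, in <module>
  File "<stdin>", line 23, in <genexpr>
    res = _minimize_neldermead(fun, x0, args, callback, bounds=bounds,
                               **options)
    fxcc = func(xcc)
    fx = function(np.copy(x), *(wrapper_args + args))
  File "<stdin>", line 22, in <lambda>
  File "h.py", line 22, in render
    q=proj('top',b@R.T+[x,y,0])-org
      ~~~~^^^^^^^^^^^^^^^^^^^^^
  File "h.py", line 14, in proj
    c=get_calibration(n); f=200/np.tan(np.radians(c['vfov']/2)); T=c['world_from_camera']
ValueError: time passes only in moves, steps and waits
```

```bash
sed -i 's/^from cell import.*/from cell import env, read_camera, get_calibration as _gc\nimport functools\nget_calibration=functools.lru_cache(_gc)/' h.py
cat > fitc.py <<'E'
from h import *
from scipy.optimize import minimize
p=cv2.medianBlur(cv2.imread('pics/top0.png'),3); hsv=cv2.cvtColor(p,cv2.COLOR_BGR2HSV)
mc=((hsv[...,1].astype(int)>90)&(hsv[...,0]<30)).astype(np.uint8)
cv2.imwrite('pics/mc.png',mc[90:260,190:530]*255)
for nm,(u,v) in dict(a=(236,153),b=(321,124),c=(398,131),d=(482,146)).items():
    x0,y0=u-48,v-25; sub=mc[y0:y0+50,x0:x0+96].astype(np.float32)
    k,l,s,_=cv2.connectedComponentsWithStats(sub.astype(np.uint8)); sub=(l==l[v-y0,u-x0]).astype(np.float32)
    res=[]
    for L in(116,141,166,191):
        c0=at_z('top',[(u,v)],10)[0]
        f=lambda s:np.abs(render(cradle(L),(c0[0]+s[0],c0[1]+s[1],s[2]/50),8,(x0,y0),(96,50))-sub).sum()
        r=min((minimize(f,[0,0,a*50],method='Nelder-Mead',options=dict(initial_simplex=np.array([[0,0,a*50],[8,0,a*50],[0,8,a*50],[0,0,a*50+6]]),maxiter=100)) for a in(1.5,1.7)),key=lambda r:r.fun)
        res.append((r.fun,L,c0[0]+r.x[0],c0[1]+r.x[1],np.degrees(r.x[2]/50)))
    res.sort(); print(nm,np.round(res[0],1),np.round(res[1][:2],1),sub.sum())
E
python3 fitc.py
```

```text
a [ 82.7 141.  581.3 362.6  93.9] [235. 166.] 992.0
b [137.1 191.  670.4 113.8  92.8] [308.2 166. ] 1309.0
c [  81.6  116.   648.1 -114.5   92.1] [244.1 141. ] 841.0
d [  93.   166.   604.4 -361.6   82.6] [254.9 141. ] 1175.0
```

View pics/mc.png

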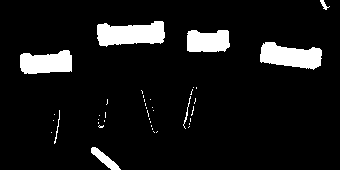

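```bash
cat >> h.py <<'E'
def go(x,y,z,yawdeg):
    from scipy.spatial.transform import Rotation as R
    s=env.state(); R0=R.from_euler('xyz',s['tcp_rot']); R1=R.from_euler('xyz',[np.pi,0,np.radians(yawdeg)])
    print('t',round(s['t'],2),'pos',s['eef_pos'].round(1),'yaw',np.degrees(s['tcp_rot'][2]).round(1),'q6',s['joints'][5].round(2),'open',round(s['opening'],3),'F',s['ft_force'].round(1))
    print('turn',(R0.inv()*R1).as_rotvec().round(3),'shift_m',(R0.inv().apply(np.array([x,y,z])-s['eef_pos'])/1000).round(4))
E
python3 - <<'E'
from h import *
go(435.6,196.4,60,171.8)
p=cv2.imread('pics/top0.png')[85:265,200:530].copy(); p=cv2.resize(p,None,fx=2.4,fy=2.4,interpolation=cv2.INTER_CUBIC)
for L,x,y,a in[(141,581.3,362.6,93.9),(191,670.4,113.8,92.8),(116,648.1,-114.5,92.1),(166,604.4,-361.6,82.6)]:
    a=np.radians(a);R=np.array([[np.cos(a),-np.sin(a),0],[np.sin(a),np.cos(a),0],[0,0,1]])
    for b,z in[((-L/2,L/2,-25,25),6),((-L/2,-L/2+29,-25,25),42),((L/2-29,L/2,-25,25),42),((-L/2+5,L/2-5,-17,17),42)]:
        q=np.array([[b[0],b[2],z],[b[1],b[2],z],[b[1],b[3],z],[b[0],b[3],z]])@R.T+[x,y,0]
        q=(proj('top',q)+.5-[200,85])*2.4
        cv2.polylines(p,[np.round(q).astype(int)],True,(255,255,0) if z==42 else (0,255,0),1)
cv2.imwrite('pics/ov.png',p)
E
```

```text
t 0.1 pos [225.8 582.6 214.1] yaw 158.8 q6 -0.11 open 1.0 F [ 0.2 -0.2 -0.9]
turn [-0.001 -0.    -0.227] shift_m [-0.3352 -0.2841  0.1544]
```

View pics/ov.png

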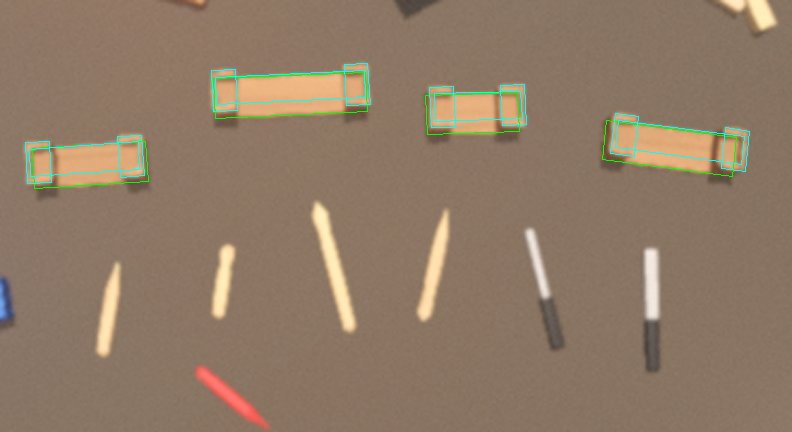

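The candidates are confirmed by their lengths and colours:

| Item | Pixel position | Measured length |
|---|---|---|
| tiny tool | (293,201) | 96 mm |
| short tool | (245,213) | 117 mm |
| medium tool | (381,195) | 146 mm |
| long tool | (339,196) | 170 mm |
| cradle_tiny | (398,131) | fits 116 mm |
| cradle_short | (236,153) | fits 141 mm |
| cradle_medium | (482,146) | fits 166 mm |
| cradle_long | (321,124) | fits 191 mm |

The overlays match the pictured cradles. I'll start with the tiny tool.

>>> arm_command:
  targets:
    - [[0,0,-0.03],[-0.03,-0.025,0.0],0]
    - [[0,0,-0.08],[-0.065,-0.055,0.0],0]
    - [[0,0,-0.12],[-0.1,-0.085,0.02],0]
    - [[0,0,-0.17],[-0.135,-0.115,0.03],0]
    - [[0,0,-0.22],[-0.17,-0.145,0.05],0]
    - [[0,0,-0.227],[-0.205,-0.175,0.06],0]
    - [[0,0,-0.227],[-0.24,-0.205,0.08],0]
    - [[0,0,-0.227],[-0.27,-0.23,0.1],0]

```text
t: 0.9
eef_pos: [395.2, 268.9, 114.2]
tcp_rot: [3.141, 0.001, 2.999]
ft_force: [0.7, 0.2, -0.1]
opening: 1.0
```

```bash
python3 -c "
from h import *
go(435.6,196.4,40,171.8)"
```

```text
t 0.9 pos [395.2 268.9 114.2] yaw 171.8 q6 -0.97 open 1.0 F [ 0.7  0.2 -0.1]
turn [0.    0.001 0.   ] shift_m [-0.0503 -0.066   0.0742]
```

>>> arm_command:
  targets:
    - [[0,0,0],[-0.02,-0.025,0.02],0]
    - [[0,0,0],[-0.04,-0.05,0.045],0]
    - [[0,0,0],[-0.05,-0.066,0.07],0]
    - [[0,0,0],[-0.05,-0.066,0.09],0]
    - [[0,0,0],[-0.05,-0.066,0.104],0]
    - [[0,0,0],[-0.05,-0.066,0.111],0]
    - [[0,0,0],[-0.05,-0.066,0.111],0]

```text
t: 1.6
eef_pos: [434.2, 198.2, 3.0]
tcp_rot: [-3.141, -0.001, 2.999]
ft_force: [-0.4, 0.9, 0.0]
opening: 0.997
```

```bash
python3 - <<'E'
from h import *
go(435.6,196.4,3,171.8)
p,d=read_camera('side'); cv2.imwrite('pics/s1.png',cv2.resize(p[120:300,150:450],None,fx=2.6,fy=2.6))
p,d=read_camera('top'); cv2.imwrite('pics/t1.png',p)
E
```

```text
t 1.6 pos [434.2 198.2   3. ] yaw 171.8 q6 -1.14 open 0.997 F [-0.4  0.9  0. ]
turn [-0.001 -0.001  0.   ] shift_m [-0.0016 -0.0016 -0.    ]
```

View pics/s1.png

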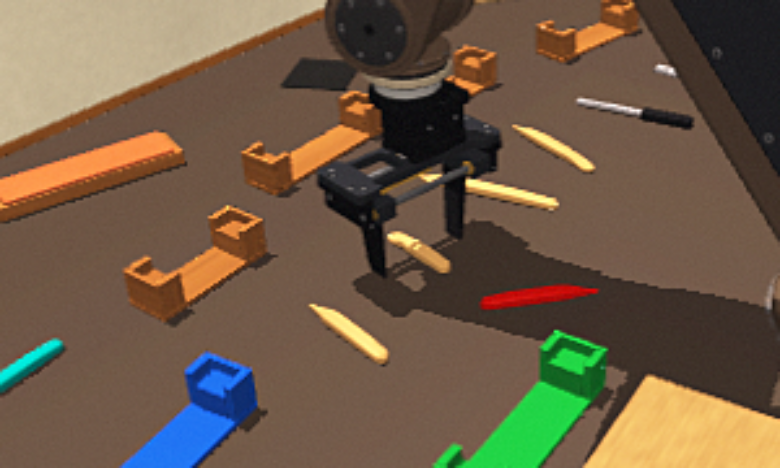

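The fingers straddle the tiny tool, seen at about (415,250) in the crop and midway between the tips. I'll close and lift.

>>> arm_command:
  targets:
    - [[0,0,0],[-0.001,0,0],255]
    - [[0,0,0],[-0.001,0,0],255]
    - [[0,0,0],[-0.001,0,0],255]
    - [[0,0,0],[-0.001,0,0],255]
    - [[0,0,0],[-0.001,0,0],255]
    - [[0,0,0],[-0.001,0,0],255]
    - [[0,0,0],[-0.001,0,0],255]
    - [[0,0,0],[-0.001,0,0],255]

```text
t: 2.5
eef_pos: [435.6, 198.2, 3.6]
tcp_rot: [3.142, -0.0, 2.999]
ft_force: [-0.2, 0.2, -0.8]
opening: 0.385
```

>>> arm_command:
  targets:
    - [[0,0,0],[0,0,-0.01],255]
    - [[0,0,0],[0,0,-0.03],255]
    - [[0,0,0],[0,0,-0.06],255]
    - [[0,0,0],[0,0,-0.09],255]
    - [[0,0,0],[0,0,-0.11],255]
    - [[0,0,0],[0,0,-0.12],255]

```text
t: 3.1
eef_pos: [436.0, 198.3, 125.9]
tcp_rot: [3.14, 0.003, 2.999]
ft_force: [-0.5, 0.3, 0.3]
opening: 0.003
```

```bash
python3 - <<'E'
from h import *
go(648.1,-114.5,120,92.1)
p,d=read_camera('side'); cv2.imwrite('pics/s2.png',cv2.resize(p[70:280,150:450],None,fx=2.6,fy=2.6))
E
```

```text
t 3.1 pos [436.  198.3 125.9] yaw 171.8 q6 -1.14 open 0.003 F [-0.5  0.3  0.3]
turn [3.000e-03 1.000e-03 1.391e+00] shift_m [-0.2545 -0.2794  0.0062]
```

View pics/s2.png

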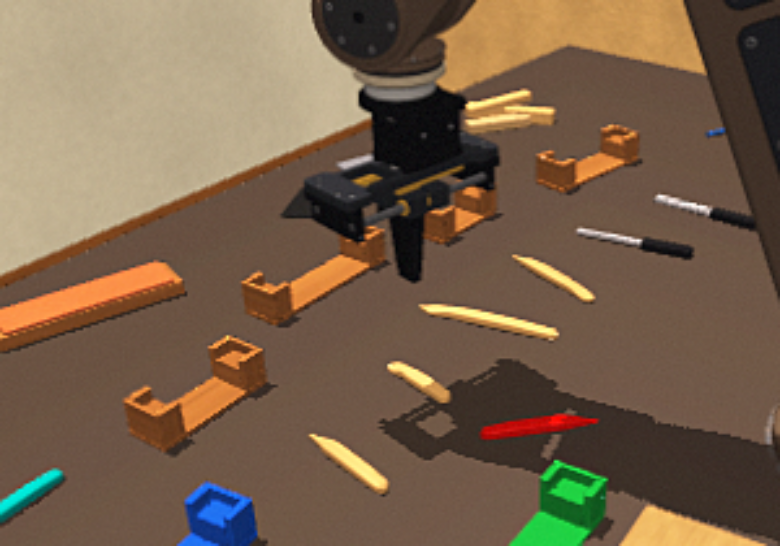

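I lifted before the fingers had finished closing, as they need about 1.4 s, so the tool stayed on the table undisturbed. I'll go back down with a partial opening and wait for the full close.

>>> arm_command:
  targets:
    - [[0,0,0],[0,0,0.0],150]
    - [[0,0,0],[0,0.001,0.02],150]
    - [[0,0,0],[0,0.001,0.04],150]
    - [[0,0,0],[0,0.001,0.06],150]
    - [[0,0,0],[0,0.001,0.075],150]
    - [[0,0,0],[0,0.001,0.085],150]
    - [[0,0,0],[0,0.001,0.09],150]
    - [[0,0,0],[0,0.001,0.09],150]

```text
t: 3.95
eef_pos: [435.4, 199.0, 32.9]
tcp_rot: [-3.141, -0.001, 2.999]
ft_force: [0.5, -0.6, -0.5]
opening: 0.412
```

```bash
python3 - <<'E'
from h import *
go(435.6,196.4,3,171.8)
p,d=read_camera('top'); cv2.imwrite('pics/t2.png',cv2.resize(p[130:290,220:420],None,fx=3.5,fy=3.5))
E
```

```text
t 3.95 pos [435.4 199.   32.9] yaw 171.8 q6 -1.14 open 0.412 F [ 0.5 -0.6 -0.5]
turn [-0.001 -0.001  0.   ] shift_m [-0.0006 -0.0026  0.0299]
```

View pics/t2.png

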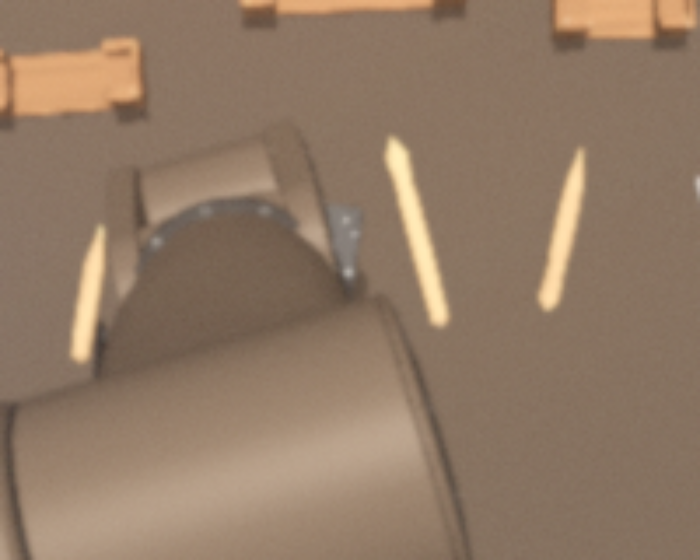

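>>> arm_command:
  targets:
    - [[0,0,0],[0,-0.0025,0.01],150]
    - [[0,0,0],[0,-0.0025,0.02],150]
    - [[0,0,0],[0,-0.0025,0.03],150]
    - [[0,0,0],[0,-0.0025,0.03],255]
    - [[0,0,0],[0,-0.0025,0.03],255]
    - [[0,0,0],[0,-0.0025,0.03],255]
    - [[0,0,0],[0,-0.0025,0.03],255]
    - [[0,0,0],[0,-0.0025,0.03],255]

```text
t: 4.8
eef_pos: [435.5, 196.7, 3.9]
tcp_rot: [3.141, 0.001, 2.999]
ft_force: [0.2, -0.0, 0.1]
opening: 0.166
```

>>> arm_command:
  targets:
    - [[0,0,0],[0,0,0],255]
    - [[0,0,0],[0,0,0],255]

```text
t: 5.0
eef_pos: [435.5, 196.7, 3.8]
tcp_rot: [3.141, 0.0, 2.999]
ft_force: [-0.2, -0.8, 3.1]
opening: 0.164
```

>>> arm_command:
  targets:
    - [[0,0,0],[0,0,-0.01],255]
    - [[0,0,0],[0,0,-0.03],255]
    - [[0,0,0],[0,0,-0.055],255]
    - [[0,0,0],[0,0,-0.08],255]
    - [[0,0,0],[0,0,-0.095],255]
    - [[0,0,0],[0,0,-0.1],255]
    - [[0,0,0],[0,0,-0.1],255]

```text
t: 5.7
eef_pos: [435.5, 196.7, 104.3]
tcp_rot: [3.141, 0.001, 2.999]
ft_force: [0.3, 0.8, -1.7]
opening: 0.166
```

```bash
python3 - <<'E'
from h import *
go(648.1,-114.5,104,92.1)
p,d=read_camera('side'); cv2.imwrite('pics/s3.png',cv2.resize(p[70:280,150:450],None,fx=2.6,fy=2.6))
E
```

```text
t 5.7 pos [435.5 196.7 104.3] yaw 171.8 q6 -1.14 open 0.166 F [ 0.3  0.8 -1.7]
turn [1.000e-03 1.000e-03 1.391e+00] shift_m [-0.2547 -0.2778  0.0005]
```

View pics/s3.png

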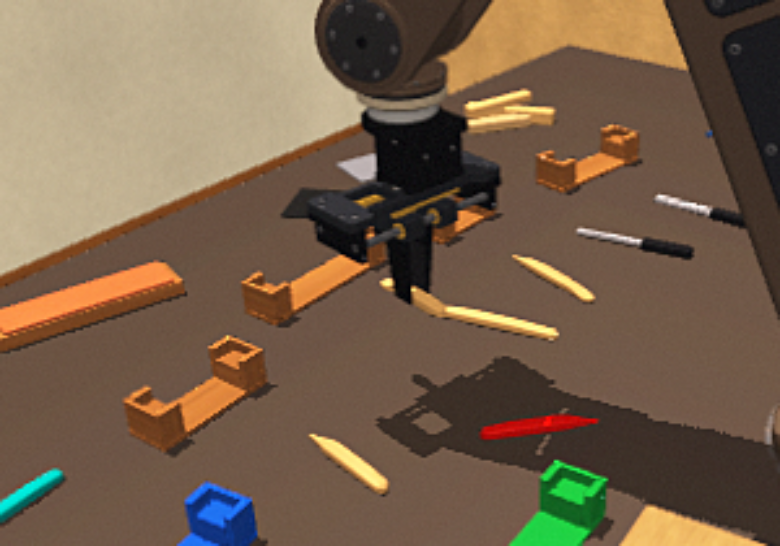

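The tiny tool is held level at about (415,295) in the crop. I'll carry it to cradle_tiny.

>>> arm_command:
  targets:
    - [[0,0,0.08],[-0.01,-0.01,0],255]
    - [[0,0,0.2],[-0.03,-0.033,0],255]
    - [[0,0,0.33],[-0.055,-0.06,0],255]
    - [[0,0,0.46],[-0.08,-0.087,0],255]
    - [[0,0,0.59],[-0.105,-0.114,0],255]
    - [[0,0,0.72],[-0.13,-0.141,0],255]
    - [[0,0,0.85],[-0.155,-0.169,0],255]
    - [[0,0,0.96],[-0.175,-0.19,0],255]

```text
t: 6.55
eef_pos: [582.1, -18.2, 102.3]
tcp_rot: [-3.14, -0.001, 2.033]
ft_force: [-0.4, 1.0, -0.4]
opening: 0.165
```

```bash
python3 - <<'E'
from h import *
go(648.1,-114.5,104,92.1)
E
```

```text
t 6.55 pos [582.1 -18.2 102.3] yaw 116.5 q6 -0.61 open 0.165 F [-0.4  1.  -0.4]
turn [-0.002 -0.001  0.425] shift_m [-0.1157  0.0162 -0.0019]
```

>>> arm_command:
  targets:
    - [[0,0,0.12],[-0.028,0.004,0],255]
    - [[0,0,0.24],[-0.056,0.008,0],255]
    - [[0,0,0.35],[-0.084,0.012,0],255]
    - [[0,0,0.425],[-0.108,0.015,0],255]
    - [[0,0,0.425],[-0.116,0.016,0],255]
    - [[0,0,0.425],[-0.116,0.016,0],255]
    - [[0,0,0.425],[-0.116,0.016,0],255]

```text
t: 7.25
eef_pos: [647.3, -111.7, 102.9]
tcp_rot: [-3.14, -0.001, 1.616]
ft_force: [0.2, -0.9, 0.1]
opening: 0.165
```

```bash
python3 - <<'E'
from h import *
go(648.1,-114.5,34.5,92.1)
p,d=read_camera('side'); cv2.imwrite('pics/s4.png',cv2.resize(p[50:250,200:500],None,fx=2.6,fy=2.6))
E
```

```text
t 7.25 pos [ 647.3 -111.7  102.9] yaw 92.6 q6 -0.32 open 0.165 F [ 0.2 -0.9  0.1]
turn [-0.002 -0.001  0.008] shift_m [-0.0028  0.0007  0.0684]
```

View pics/s4.png

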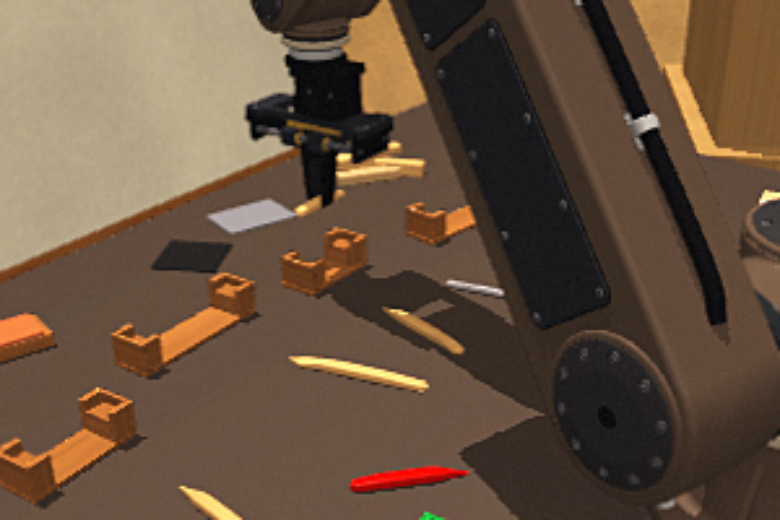

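>>> arm_command:
  targets:
    - [[0,0,0.008],[-0.0025,0.001,0.015],255]
    - [[0,0,0.008],[-0.0025,0.001,0.035],255]
    - [[0,0,0.008],[-0.0025,0.001,0.05],255]
    - [[0,0,0.008],[-0.0025,0.001,0.06],255]
    - [[0,0,0.008],[-0.0025,0.001,0.066],255]
    - [[0,0,0.008],[-0.0025,0.001,0.0685],255]
    - [[0,0,0.008],[-0.0025,0.001,0.0685],255]

```text
t: 8.0
eef_pos: [649.4, -115.0, 35.1]
tcp_rot: [3.141, -0.0, 1.606]
ft_force: [1.0, -1.0, -0.7]
opening: 0.167
```

```bash
python3 - <<'E'
from h import *
go(648.1,-114.5,34.2,92.1)
p,d=read_camera('side'); cv2.imwrite('pics/s5.png',cv2.resize(p[90:190,270:390],None,fx=6,fy=6))
E
```

```text
t 8.0 pos [ 649.4 -115.    35.1] yaw 92.0 q6 -0.31 open 0.167 F [ 1.  -1.  -0.7]
turn [ 0.    -0.    -0.002] shift_m [ 0.0006 -0.0012  0.0009]
```

View pics/s5.png

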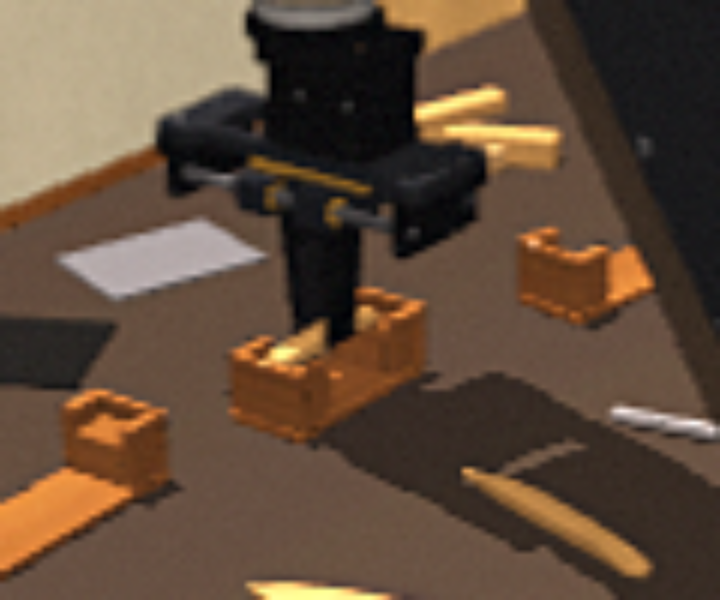

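The tool lies between the cheeks and end plates of cradle_tiny. I'll lower it 1 mm and release.

>>> arm_command:
  targets:
    - [[0,0,0],[0,-0.001,0.001],255]
    - [[0,0,0],[0,-0.001,0.001],150]
    - [[0,0,0],[0,-0.001,0.001],150]
    - [[0,0,0],[0,-0.001,0.001],150]
    - [[0,0,0],[0,-0.001,0.001],150]
    - [[0,0,0],[0,-0.001,0.001],150]
    - [[0,0,0],[0,-0.001,-0.02],150]
    - [[0,0,0],[0,-0.001,-0.05],150]

```text
t: 8.85
eef_pos: [647.4, -114.9, 84.2]
tcp_rot: [-3.138, -0.001, 1.606]
ft_force: [0.5, -0.6, 0.7]
opening: 0.414
```

```bash
python3 - <<'E'
from h import *
go(401.1,335.7,85,171.2)
p,d=read_camera('side'); cv2.imwrite('pics/s6.png',cv2.resize(p[90:190,270:390],None,fx=6,fy=6))
E
```

```text
t 8.85 pos [ 647.4 -114.9   84.2] yaw 92.0 q6 -0.31 open 0.414 F [ 0.5 -0.6  0.7]
turn [-0.002 -0.003 -1.382] shift_m [ 4.589e-01 -2.304e-01  4.000e-04]
```

View pics/s6.png

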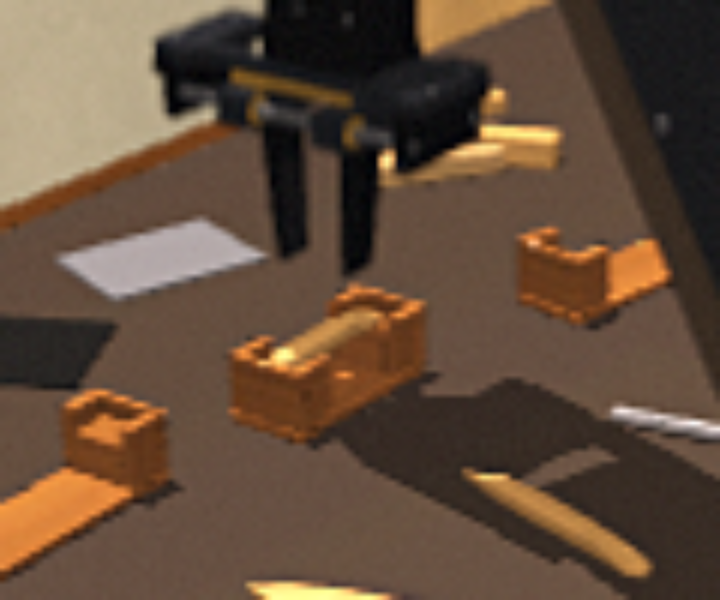

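The tiny tool rests on both ledges. Next is the short tool.

>>> arm_command:
  targets:
    - [[0,0,-0.08],[0.02,-0.01,0],150]
    - [[0,0,-0.2],[0.055,-0.028,0],150]
    - [[0,0,-0.33],[0.095,-0.048,0],150]
    - [[0,0,-0.46],[0.135,-0.068,0],150]
    - [[0,0,-0.59],[0.175,-0.088,0],150]
    - [[0,0,-0.72],[0.215,-0.108,0],150]
    - [[0,0,-0.85],[0.255,-0.128,0],150]
    - [[0,0,-0.98],[0.295,-0.148,0],150]

```text
t: 9.7
eef_pos: [489.1, 175.9, 85.3]
tcp_rot: [3.141, 0.0, 2.591]
ft_force: [0.3, 0.8, -0.2]
opening: 0.413
```

```bash
python3 - <<'E'
from h import *
go(401.1,335.7,45,171.2)
E
```

```text
t 9.7 pos [489.1 175.9  85.3] yaw 148.4 q6 -0.8 open 0.413 F [ 0.3  0.8 -0.2]
turn [ 0.     0.    -0.397] shift_m [0.1586 0.0901 0.0403]
```

>>> arm_command:
  targets:
    - [[0,0,-0.12],[0.035,0.02,0],150]
    - [[0,0,-0.24],[0.07,0.04,0],150]
    - [[0,0,-0.36],[0.105,0.06,0.01],150]
    - [[0,0,-0.397],[0.135,0.077,0.02],150]
    - [[0,0,-0.397],[0.155,0.088,0.035],150]
    - [[0,0,-0.397],[0.1586,0.09,0.04],150]
    - [[0,0,-0.397],[0.1586,0.09,0.04],150]
    - [[0,0,-0.397],[0.1586,0.09,0.04],150]

```text
t: 10.5
eef_pos: [403.4, 334.1, 45.5]
tcp_rot: [3.141, 0.0, 2.982]
ft_force: [0.2, -1.1, -0.2]
opening: 0.414
```

```bash
python3 - <<'E'
from h import *
go(401.1,335.7,3.5,171.2)
p,d=read_camera('side'); cv2.imwrite('pics/s7.png',cv2.resize(p[130:280,170:370],None,fx=4,fy=4))
E
```

```text
t 10.5 pos [403.4 334.1  45.5] yaw 170.9 q6 -0.85 open 0.414 F [ 0.2 -1.1 -0.2]
turn [ 0.     0.    -0.006] shift_m [0.0025 0.0012 0.042 ]
```

View pics/s7.png

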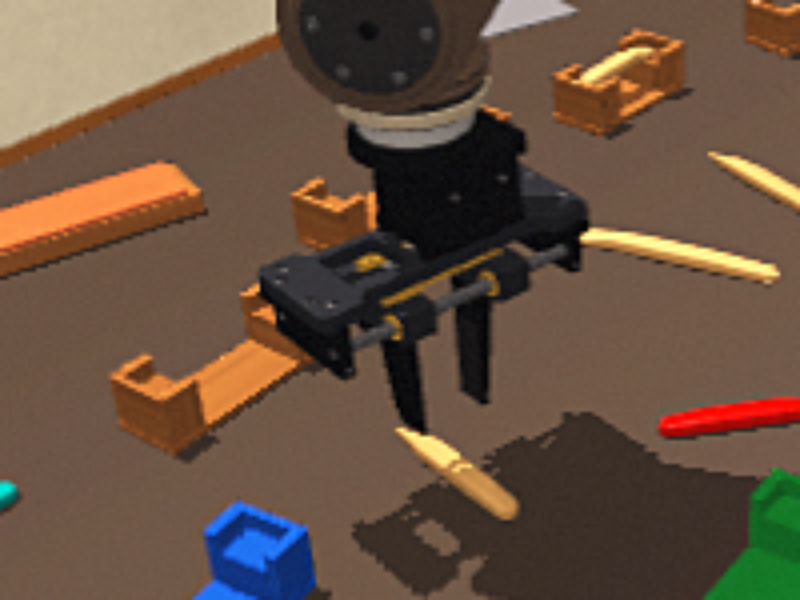

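>>> arm_command:
  targets:
    - [[0,0,-0.006],[0.0015,0.0012,0.015],150]
    - [[0,0,-0.006],[0.0015,0.0012,0.03],150]
    - [[0,0,-0.006],[0.0015,0.0012,0.038],150]
    - [[0,0,-0.006],[0.0015,0.0012,0.042],150]
    - [[0,0,-0.006],[0.0015,0.0012,0.042],255]
    - [[0,0,-0.006],[0.0015,0.0012,0.042],255]
    - [[0,0,-0.006],[0.0015,0.0012,0.042],255]
    - [[0,0,-0.006],[0.0015,0.0012,0.042],255]

```text
t: 11.35
eef_pos: [401.7, 336.2, 3.6]
tcp_rot: [3.141, 0.001, 2.989]
ft_force: [0.8, -1.2, 3.4]
opening: 0.165
```

>>> arm_command:
  targets:
    - [[0,0,0],[0,0,0],255]
    - [[0,0,0],[0,0,0],255]
    - [[0,0,0],[0,0,0],255]
    - [[0,0,0],[0,0,0],255]

```text
t: 11.75
eef_pos: [401.7, 336.2, 3.6]
tcp_rot: [3.141, 0.001, 2.989]
ft_force: [0.2, -1.2, 6.8]
opening: 0.162
```

>>> arm_command:
  targets:
    - [[0,0,0],[0,0,-0.01],255]
    - [[0,0,0],[0,0,-0.03],255]
    - [[0,0,0],[0,0,-0.055],255]
    - [[0,0,0],[0,0,-0.08],255]
    - [[0,0,0],[0,0,-0.095],255]
    - [[0,0,0],[0,0,-0.1],255]
    - [[0,0,0],[0,0,-0.1],255]

```text
t: 12.45
eef_pos: [401.6, 336.2, 103.8]
tcp_rot: [3.141, 0.001, 2.989]
ft_force: [-0.1, 0.1, -0.5]
opening: 0.16
```

```bash
python3 - <<'E'
from h import *
go(581.3,362.6,103.6,93.9)
E
```

```text
t 12.45 pos [401.6 336.2 103.8] yaw 171.3 q6 -0.85 open 0.16 F [-0.1  0.1 -0.5]
turn [1.00e-03 0.00e+00 1.35e+00] shift_m [-0.1736  0.0534  0.0004]
```

>>> arm_command:
  targets:
    - [[0,0,0.08],[-0.008,0.0025,0],255]
    - [[0,0,0.2],[-0.025,0.008,0],255]
    - [[0,0,0.33],[-0.043,0.013,0],255]
    - [[0,0,0.46],[-0.06,0.018,0],255]
    - [[0,0,0.59],[-0.077,0.024,0],255]
    - [[0,0,0.72],[-0.094,0.029,0],255]
    - [[0,0,0.85],[-0.111,0.034,0],255]
    - [[0,0,0.98],[-0.128,0.039,0],255]

```text
t: 13.25
eef_pos: [534.2, 355.0, 101.7]
tcp_rot: [-3.14, 0.0, 2.003]
ft_force: [-0.4, 0.3, -1.1]
opening: 0.168
```

```bash
python3 - <<'E'
from h import *
go(581.3,362.6,103.6,93.9)
E
```

```text
t 13.25 pos [534.2 355.  101.7] yaw 114.8 q6 0.05 open 0.168 F [-0.4  0.3 -1.1]
turn [-0.002  0.     0.365] shift_m [-0.0128  0.046  -0.002 ]
```

>>> arm_command:
  targets:
    - [[0,0,0.12],[-0.004,0.015,0],255]
    - [[0,0,0.23],[-0.008,0.03,0],255]
    - [[0,0,0.32],[-0.012,0.042,0],255]
    - [[0,0,0.365],[-0.0128,0.046,0],255]
    - [[0,0,0.365],[-0.0128,0.046,0.01],255]
    - [[0,0,0.365],[-0.0128,0.046,0.03],255]
    - [[0,0,0.365],[-0.0128,0.046,0.04],255]
    - [[0,0,0.365],[-0.0128,0.046,0.04],255]

```text
t: 14.05
eef_pos: [579.8, 362.6, 60.7]
tcp_rot: [-3.138, 0.001, 1.645]
ft_force: [-0.2, -0.3, 0.6]
opening: 0.164
```

```bash
python3 - <<'E'
from h import *
go(581.3,362.6,34,93.9)
p,d=read_camera('side'); cv2.imwrite('pics/s8.png',cv2.resize(p[110:260,170:370],None,fx=4,fy=4))
E
```

```text
t 14.05 pos [579.8 362.6  60.7] yaw 94.2 q6 0.39 open 0.164 F [-0.2 -0.3  0.6]
turn [-0.004  0.001  0.006] shift_m [-0.0001  0.0016  0.0267]
```

View pics/s8.png

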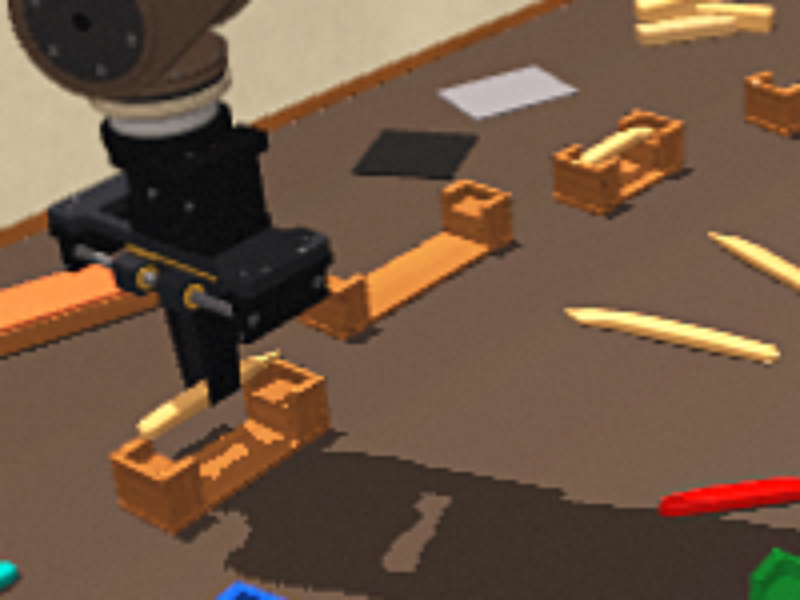

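>>> arm_command:
  targets:
    - [[0,0,0.006],[0,0.0015,0.008],255]
    - [[0,0,0.006],[0,0.0015,0.016],255]
    - [[0,0,0.006],[0,0.0015,0.022],255]
    - [[0,0,0.006],[0,0.0015,0.025],255]
    - [[0,0,0.006],[0,0.0015,0.025],255]

```text
t: 14.6
eef_pos: [582.4, 363.1, 37.6]
tcp_rot: [-3.141, 0.0, 1.638]
ft_force: [0.3, -0.3, -0.4]
opening: 0.164
```

```bash
python3 - <<'E'
from h import *
go(581.3,362.6,34,93.9)
p,d=read_camera('side'); cv2.imwrite('pics/s9.png',cv2.resize(p[160:260,180:300],None,fx=6,fy=6))
E
```

```text
t 14.6 pos [582.4 363.1  37.6] yaw 93.8 q6 0.39 open 0.164 F [ 0.3 -0.3 -0.4]
turn [-0.001  0.    -0.001] shift_m [-0.0004 -0.0011  0.0036]
```

View pics/s9.png

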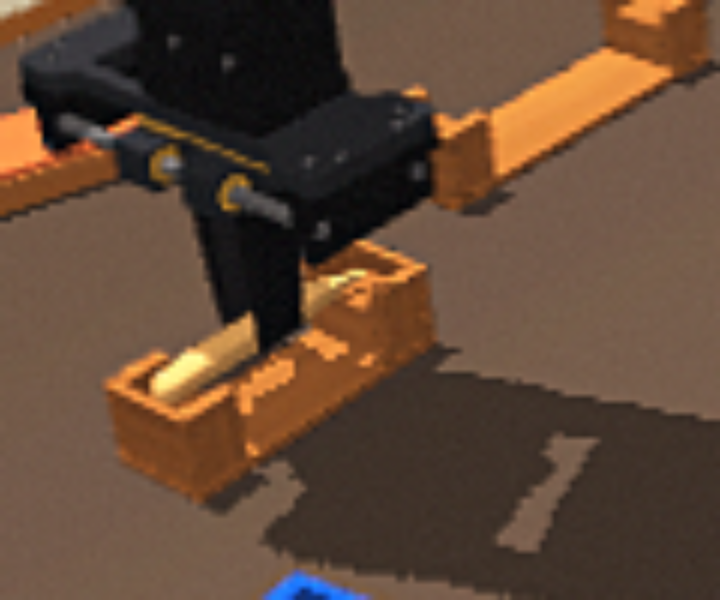

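>>> arm_command:
  targets:
    - [[0,0,0],[-0.002,-0.001,0.0],255]
    - [[0,0,0],[-0.002,-0.001,0.0036],255]
    - [[0,0,0],[-0.002,-0.001,0.0036],150]
    - [[0,0,0],[-0.002,-0.001,0.0036],150]
    - [[0,0,0],[-0.002,-0.001,0.0036],150]
    - [[0,0,0],[-0.002,-0.001,0.0036],150]
    - [[0,0,0],[-0.002,-0.001,0.0036],150]
    - [[0,0,0],[-0.002,-0.001,-0.02],150]

```text
t: 15.45
eef_pos: [580.4, 360.4, 55.7]
tcp_rot: [-3.137, 0.002, 1.638]
ft_force: [-0.7, -0.5, 0.0]
opening: 0.411
```

>>> arm_command:
  targets:
    - [[0,0,0],[0,0,-0.015],150]
    - [[0,0,0],[0,0,-0.03],150]
    - [[0,0,0],[0,0,-0.03],150]

```text
t: 15.75
eef_pos: [582.6, 361.6, 90.6]
tcp_rot: [3.138, -0.001, 1.638]
ft_force: [0.4, 0.7, -0.1]
opening: 0.413
```

```bash
python3 - <<'E'
from h import *
go(456.1,-66.1,85,166.9)
p,d=read_camera('side'); cv2.imwrite('pics/s10.png',cv2.resize(p[160:260,180:300],None,fx=6,fy=6))
E
```

```text
t 15.75 pos [582.6 361.6  90.6] yaw 93.8 q6 0.39 open 0.413 F [ 0.4  0.7 -0.1]
turn [ 4.000e-03  1.000e-03 -1.275e+00] shift_m [-0.4183 -0.1548  0.0045]
```

View pics/s10.png

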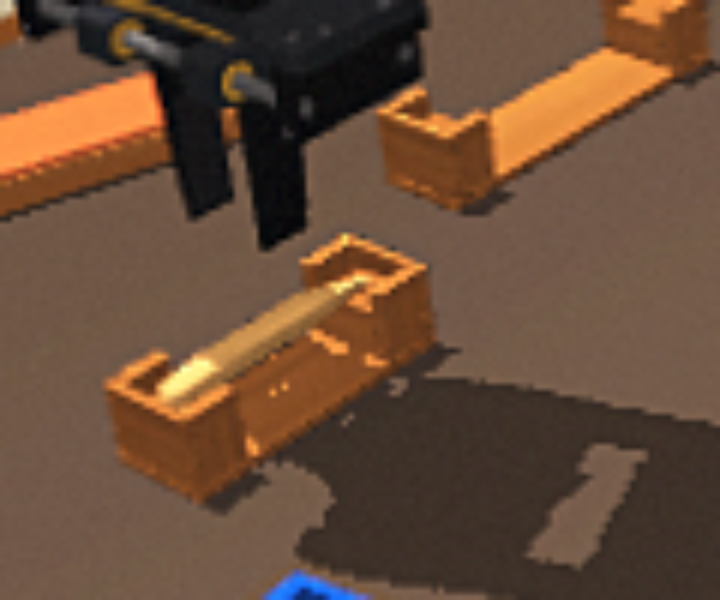

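The short tool lies flat in cradle_short. Now the medium tool.

>>> arm_command:
  targets:
    - [[0,0,-0.08],[-0.018,-0.007,0],150]
    - [[0,0,-0.2],[-0.055,-0.02,0],150]
    - [[0,0,-0.33],[-0.095,-0.035,0],150]
    - [[0,0,-0.46],[-0.135,-0.05,0],150]
    - [[0,0,-0.59],[-0.175,-0.065,0],150]
    - [[0,0,-0.72],[-0.215,-0.08,0],150]
    - [[0,0,-0.85],[-0.255,-0.095,0],150]
    - [[0,0,-0.98],[-0.295,-0.11,0],150]

```text
t: 16.6
eef_pos: [490.6, 58.0, 87.6]
tcp_rot: [-3.141, -0.001, 2.623]
ft_force: [-0.1, -0.0, 0.2]
opening: 0.411
```

```bash
python3 - <<'E'
from h import *
go(456.1,-66.1,45,166.9)
E
```

```text
t 16.6 pos [490.6  58.   87.6] yaw 150.3 q6 -1.07 open 0.411 F [-0.1 -0.   0.2]
turn [-0.    -0.001 -0.289] shift_m [-0.0315 -0.1249  0.0426]
```

>>> arm_command:
  targets:
    - [[0,0,-0.1],[-0.009,-0.035,0],150]
    - [[0,0,-0.2],[-0.017,-0.07,0],150]
    - [[0,0,-0.28],[-0.026,-0.105,0.01],150]
    - [[0,0,-0.289],[-0.03,-0.12,0.025],150]
    - [[0,0,-0.289],[-0.0315,-0.125,0.038],150]
    - [[0,0,-0.289],[-0.0315,-0.125,0.0426],150]
    - [[0,0,-0.289],[-0.0315,-0.125,0.0426],150]
    - [[0,0,-0.289],[-0.0315,-0.125,0.0426],150]

```text
t: 17.4
eef_pos: [456.6, -64.1, 45.7]
tcp_rot: [3.141, -0.0, 2.907]
ft_force: [-0.2, 0.6, 0.6]
opening: 0.411
```

```bash
python3 - <<'E'
from h import *
go(456.1,-66.1,3.5,166.9)
p,d=read_camera('side'); cv2.imwrite('pics/s11.png',cv2.resize(p[80:230,270:470],None,fx=4,fy=4))
E
```

```text
t 17.4 pos [456.6 -64.1  45.7] yaw 166.6 q6 -1.62 open 0.411 F [-0.2  0.6  0.6]
turn [ 0.    -0.    -0.006] shift_m [-0.     -0.0021  0.0422]
```

View pics/s11.png

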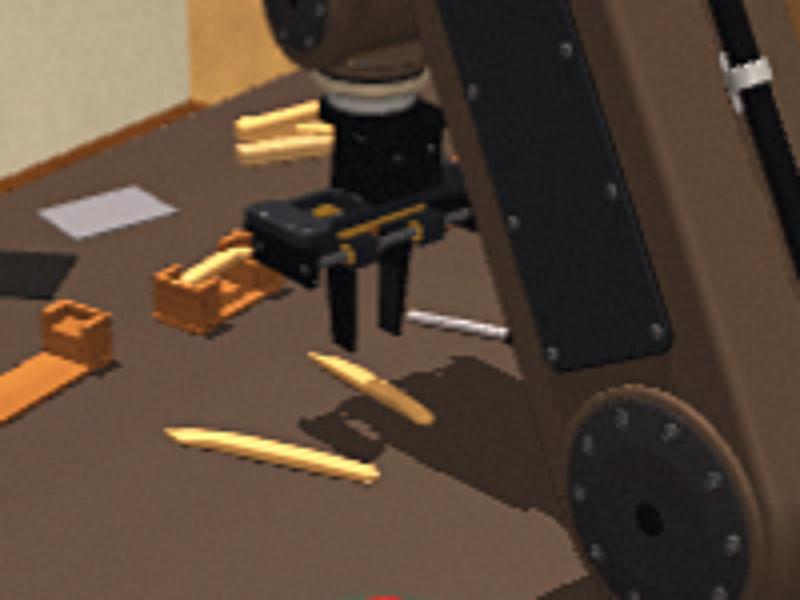

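The arm stands over the medium tool, seen at about (370,385) in the crop. I'll descend and close.

>>> arm_command:
  targets:
    - [[0,0,-0.006],[0,-0.002,0.015],150]
    - [[0,0,-0.006],[0,-0.002,0.03],150]
    - [[0,0,-0.006],[0,-0.002,0.038],150]
    - [[0,0,-0.006],[0,-0.002,0.042],150]
    - [[0,0,-0.006],[0,-0.002,0.042],255]
    - [[0,0,-0.006],[0,-0.002,0.042],255]
    - [[0,0,-0.006],[0,-0.002,0.042],255]
    - [[0,0,-0.006],[0,-0.002,0.042],255]

```text
t: 18.25
eef_pos: [456.2, -66.5, 3.9]
tcp_rot: [3.142, 0.001, 2.913]
ft_force: [-0.8, 1.4, 4.1]
opening: 0.163
```

>>> arm_command:
  targets:
    - [[0,0,0],[0,0,0],255]
    - [[0,0,0],[0,0,0],255]
    - [[0,0,0],[0,0,0],255]

```text
t: 18.55
eef_pos: [456.2, -66.5, 3.9]
tcp_rot: [3.142, 0.001, 2.913]
ft_force: [-0.5, 1.0, 6.0]
opening: 0.166
```

>>> arm_command:
  targets:
    - [[0,0,0],[0,0,-0.01],255]
    - [[0,0,0],[0,0,-0.03],255]
    - [[0,0,0],[0,0,-0.055],255]
    - [[0,0,0],[0,0,-0.08],255]
    - [[0,0,0],[0,0,-0.095],255]
    - [[0,0,0],[0,0,-0.1],255]
    - [[0,0,0],[0,0,-0.1],255]

```text
t: 19.25
eef_pos: [456.1, -66.6, 104.2]
tcp_rot: [3.142, 0.001, 2.913]
ft_force: [-0.1, 0.2, -0.4]
opening: 0.167
```

```bash
python3 - <<'E'
from h import *
go(604.4,-361.6,103.6,82.6)
E
```

```text
t 19.25 pos [456.1 -66.6 104.2] yaw 166.9 q6 -1.63 open 0.167 F [-0.1  0.2 -0.4]
turn [1.000e-03 1.000e-03 1.471e+00] shift_m [-0.2114 -0.2537  0.0009]
```

>>> arm_command:
  targets:
    - [[0,0,0.08],[-0.008,-0.009,0],255]
    - [[0,0,0.2],[-0.025,-0.03,0],255]
    - [[0,0,0.33],[-0.045,-0.054,0],255]
    - [[0,0,0.46],[-0.065,-0.078,0],255]
    - [[0,0,0.59],[-0.085,-0.102,0],255]
    - [[0,0,0.72],[-0.105,-0.126,0],255]
    - [[0,0,0.85],[-0.125,-0.15,0],255]
    - [[0,0,0.98],[-0.145,-0.174,0],255]

```text
t: 20.05
eef_pos: [557.7, -269.9, 102.1]
tcp_rot: [-3.14, -0.002, 1.927]
ft_force: [-0.5, 1.1, 0.2]
opening: 0.165
```

```bash
python3 - <<'E'
from h import *
go(604.4,-361.6,103.6,82.6)
E
```

```text
t 20.05 pos [ 557.7 -269.9  102.1] yaw 110.4 q6 -0.91 open 0.165 F [-0.5  1.1  0.2]
turn [-0.002 -0.001  0.486] shift_m [-0.1023  0.0118 -0.0017]
```

>>> arm_command:
  targets:
    - [[0,0,0.12],[-0.025,0.003,0],255]
    - [[0,0,0.24],[-0.05,0.006,0],255]
    - [[0,0,0.36],[-0.075,0.009,0],255]
    - [[0,0,0.46],[-0.095,0.011,0],255]
    - [[0,0,0.486],[-0.1023,0.0118,0.01],255]
    - [[0,0,0.486],[-0.1023,0.0118,0.03],255]
    - [[0,0,0.486],[-0.1023,0.0118,0.04],255]
    - [[0,0,0.486],[-0.1023,0.0118,0.04],255]

```text
t: 20.85
eef_pos: [603.9, -359.2, 60.8]
tcp_rot: [-3.138, -0.002, 1.448]
ft_force: [0.2, -0.5, 0.4]
opening: 0.162
```

```bash
python3 - <<'E'
from h import *
go(604.4,-361.6,37.5,82.6)
p,d=read_camera('side'); cv2.imwrite('pics/s12.png',cv2.resize(p[60:180,320:480],None,fx=5,fy=5))
p,d=read_camera('top'); cv2.imwrite('pics/t12.png',cv2.resize(p[100:240,380:560],None,fx=4,fy=4))
E
```

```text
t 20.85 pos [ 603.9 -359.2   60.8] yaw 83.0 q6 -0.51 open 0.162 F [ 0.2 -0.5  0.4]
turn [-0.004 -0.002  0.007] shift_m [-0.0024  0.0009  0.0233]
```

View pics/s12.png

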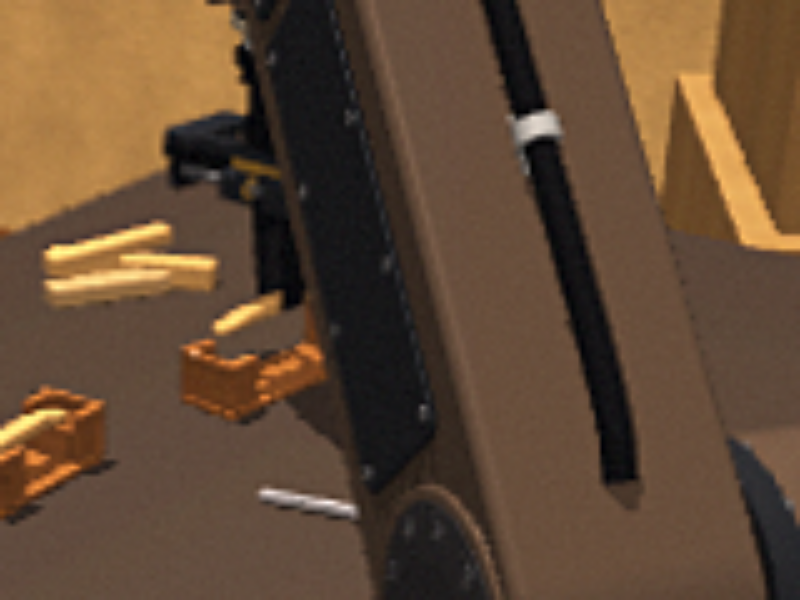

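View pics/t12.png

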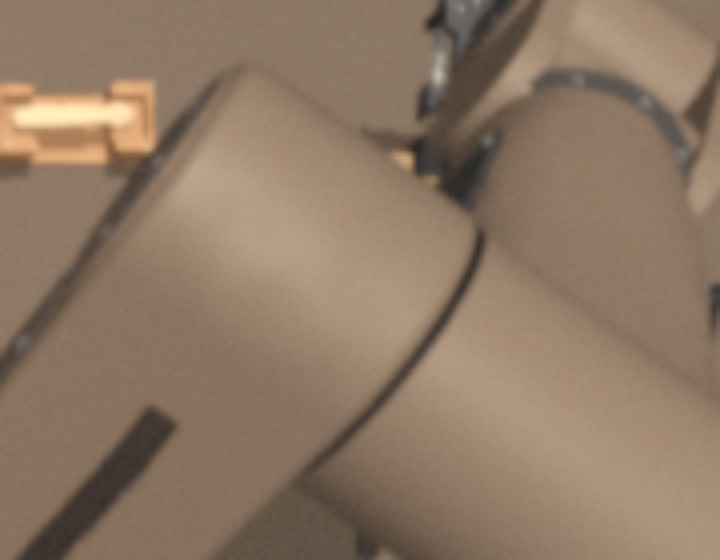

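The side view shows the near end of the medium tool above cradle_medium at about (245,315), with the rest hidden by the arm. The top crop shows the tiny tool centred in its cradle. I'll lower further.

>>> arm_command:
  targets:
    - [[0,0,0.007],[-0.0024,0.0005,0.008],255]
    - [[0,0,0.007],[-0.0024,0.0005,0.016],255]
    - [[0,0,0.007],[-0.0024,0.0005,0.022],255]
    - [[0,0,0.007],[-0.0024,0.0005,0.0235],255]
    - [[0,0,0.007],[-0.0024,0.0005,0.0235],255]

```text
t: 21.45
eef_pos: [605.1, -362.7, 39.6]
tcp_rot: [-3.141, -0.0, 1.44]
ft_force: [0.4, -0.5, -0.3]
opening: 0.166
```

```bash
python3 - <<'E'
from h import *
go(604.4,-361.6,34.4,82.6)
p,d=read_camera('side'); cv2.imwrite('pics/s13.png',cv2.resize(p[80:160,340:440],None,fx=7,fy=7))
E
```

```text
t 21.45 pos [ 605.1 -362.7   39.6] yaw 82.5 q6 -0.5 open 0.166 F [ 0.4 -0.5 -0.3]
turn [-0.    -0.    -0.002] shift_m [ 0.001  -0.0008  0.0052]
```

View pics/s13.png

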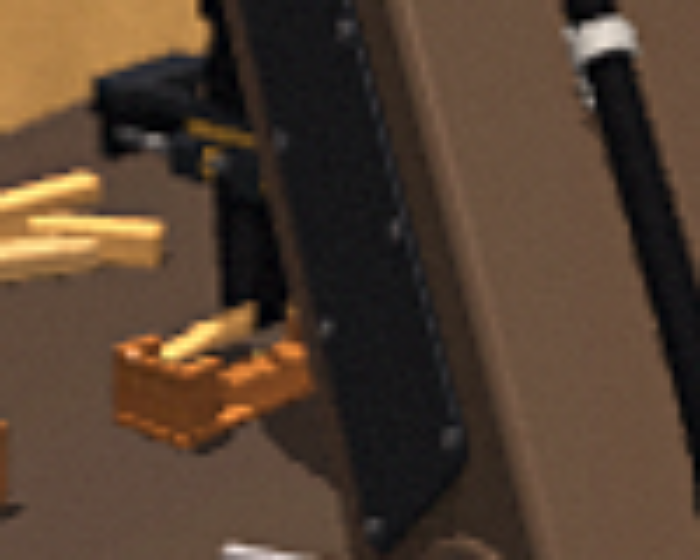

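>>> arm_command:
  targets:
    - [[0,0,0],[0.001,-0.0005,0.003],255]
    - [[0,0,0],[0.001,-0.0005,0.005],255]
    - [[0,0,0],[0.001,-0.0005,0.005],150]
    - [[0,0,0],[0.001,-0.0005,0.005],150]
    - [[0,0,0],[0.001,-0.0005,0.005],150]
    - [[0,0,0],[0.001,-0.0005,0.005],150]
    - [[0,0,0],[0.001,-0.0005,0.005],150]
    - [[0,0,0],[0.001,-0.0005,-0.02],150]

```text
t: 22.3
eef_pos: [603.4, -360.8, 57.2]
tcp_rot: [-3.137, -0.003, 1.44]
ft_force: [0.2, -0.3, 0.9]
opening: 0.407
```

>>> arm_command:
  targets:
    - [[0,0,0],[0,0,-0.015],150]
    - [[0,0,0],[0,0,-0.03],150]
    - [[0,0,0],[0,0,-0.03],150]

```text
t: 22.6
eef_pos: [605.6, -362.3, 92.5]
tcp_rot: [3.138, 0.002, 1.44]
ft_force: [-0.4, -0.2, 0.3]
opening: 0.415
```

```bash
python3 - <<'E'
from h import *
go(454.6,59.5,85,194.7)
p,d=read_camera('side'); cv2.imwrite('pics/s14.png',cv2.resize(p[80:160,340:440],None,fx=7,fy=7))
E
```

```text
t 22.6 pos [ 605.6 -362.3   92.5] yaw 82.5 q6 -0.5 open 0.415 F [-0.4 -0.2  0.3]
turn [ 1.000e-03  4.000e-03 -1.958e+00] shift_m [ 0.3985 -0.2049  0.0061]
```

View pics/s14.png

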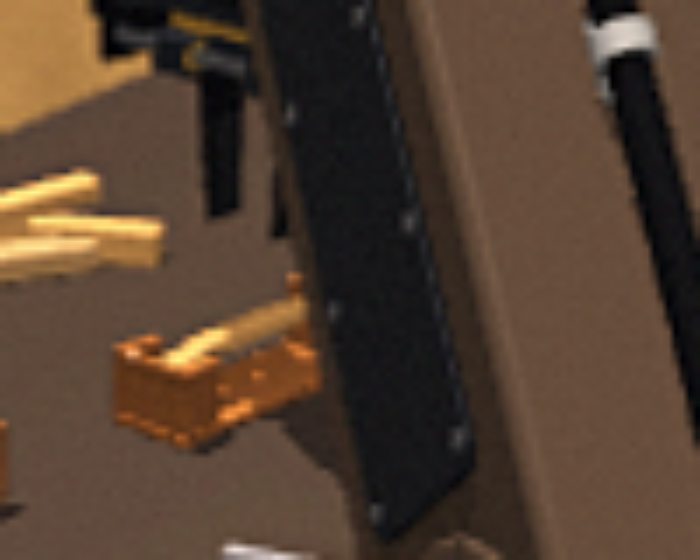

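The medium tool's visible end sits on its ledge. Now the long tool, with yaw 14.7°.

```bash
python3 - <<'E'
from h import *
go(454.6,59.5,85,14.7)
E
```

```text
t 22.65 pos [ 605.1 -362.    91. ] yaw 82.5 q6 -0.5 open 0.411 F [-0.3  1.1  0.6]
turn [ 0.002 -0.     1.183] shift_m [ 0.3982 -0.2043  0.0053]
```

>>> arm_command:
  targets:
    - [[0,0,0.08],[0.02,-0.01,0],150]
    - [[0,0,0.2],[0.055,-0.028,0],150]
    - [[0,0,0.33],[0.092,-0.047,0],150]
    - [[0,0,0.46],[0.13,-0.067,0],150]
    - [[0,0,0.59],[0.168,-0.086,0],150]
    - [[0,0,0.72],[0.206,-0.106,0],150]
    - [[0,0,0.85],[0.244,-0.125,0],150]
    - [[0,0,0.98],[0.282,-0.145,0],150]

```text
t: 23.45
eef_pos: [496.8, -61.7, 89.4]
tcp_rot: [-3.141, 0.001, 0.454]
ft_force: [0.4, -0.8, 1.2]
opening: 0.412
```

```bash
python3 - <<'E'
from h import *
go(454.6,59.5,45,14.7)
E
```

```text
t 23.45 pos [496.8 -61.7  89.4] yaw 26.0 q6 0.86 open 0.412 F [ 0.4 -0.8  1.2]
turn [-0.001  0.001  0.198] shift_m [ 0.0153 -0.1274  0.0445]
```

>>> arm_command:
  targets:
    - [[0,0,0.1],[0.004,-0.035,0],150]
    - [[0,0,0.18],[0.008,-0.07,0],150]
    - [[0,0,0.198],[0.012,-0.105,0.01],150]
    - [[0,0,0.198],[0.015,-0.12,0.025],150]
    - [[0,0,0.198],[0.015,-0.1275,0.038],150]
    - [[0,0,0.198],[0.015,-0.1275,0.0445],150]
    - [[0,0,0.198],[0.015,-0.1275,0.0445],150]
    - [[0,0,0.198],[0.015,-0.1275,0.0445],150]

```text
t: 24.25
eef_pos: [455.0, 57.2, 45.6]
tcp_rot: [-3.142, 0.0, 0.261]
ft_force: [-0.5, 0.2, 0.9]
opening: 0.412
```

```bash
python3 - <<'E'
from h import *
go(454.6,59.5,3.5,14.7)
p,d=read_camera('side'); cv2.imwrite('pics/s15.png',cv2.resize(p[80:230,250:450],None,fx=4,fy=4))
E
```

```text
t 24.25 pos [455.   57.2  45.6] yaw 15.0 q6 1.29 open 0.412 F [-0.5  0.2  0.9]
turn [-0.     0.     0.005] shift_m [ 0.0002 -0.0023  0.0421]
```

View pics/s15.png

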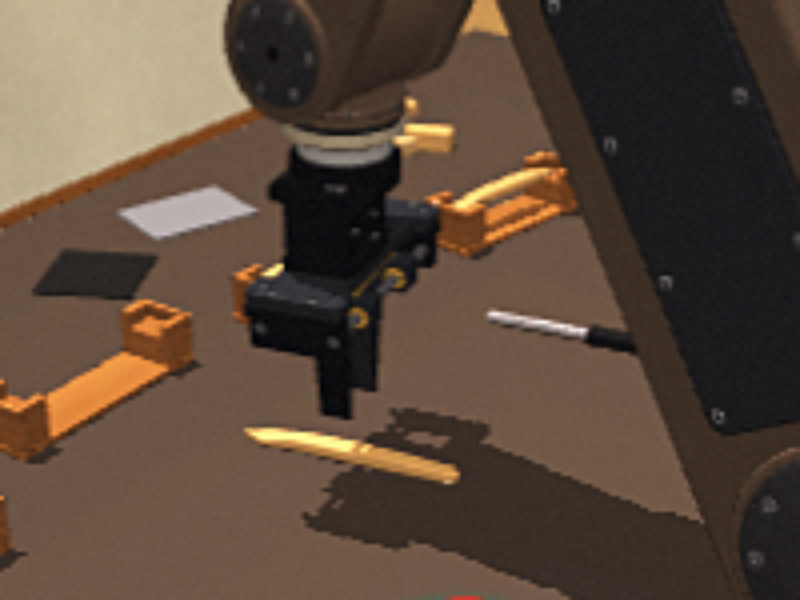

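The medium tool now shows resting on both ledges at about (510,185). The gripper is above the long tool at about (355,455).

>>> arm_command:
  targets:
    - [[0,0,0.005],[0,-0.0023,0.015],150]
    - [[0,0,0.005],[0,-0.0023,0.03],150]
    - [[0,0,0.005],[0,-0.0023,0.038],150]
    - [[0,0,0.005],[0,-0.0023,0.042],150]
    - [[0,0,0.005],[0,-0.0023,0.042],255]
    - [[0,0,0.005],[0,-0.0023,0.042],255]
    - [[0,0,0.005],[0,-0.0023,0.042],255]
    - [[0,0,0.005],[0,-0.0023,0.042],255]

```text
t: 25.1
eef_pos: [454.4, 59.9, 4.0]
tcp_rot: [3.141, -0.001, 0.257]
ft_force: [-0.3, -1.2, 3.2]
opening: 0.168
```

>>> arm_command:
  targets:
    - [[0,0,0],[0,0,0],255]
    - [[0,0,0],[0,0,0],255]
    - [[0,0,0],[0,0,0],255]

```text
t: 25.4
eef_pos: [454.4, 59.9, 4.0]
tcp_rot: [3.141, -0.001, 0.257]
ft_force: [-0.3, -1.2, 7.3]
opening: 0.163
```

>>> arm_command:
  targets:
    - [[0,0,0],[0,0,-0.01],255]
    - [[0,0,0],[0,0,-0.03],255]
    - [[0,0,0],[0,0,-0.055],255]
    - [[0,0,0],[0,0,-0.08],255]
    - [[0,0,0],[0,0,-0.095],255]
    - [[0,0,0],[0,0,-0.1],255]
    - [[0,0,0],[0,0,-0.1],255]

```text
t: 26.1
eef_pos: [454.3, 59.9, 104.2]
tcp_rot: [3.141, -0.001, 0.257]
ft_force: [-0.3, -0.2, -0.7]
opening: 0.164
```

```bash
python3 - <<'E'
from h import *
go(670.4,113.8,103.6,92.8)
E
```

```text
t 26.1 pos [454.3  59.9 104.2] yaw 14.7 q6 1.3 open 0.164 F [-0.3 -0.2 -0.7]
turn [ 1.000e-03 -1.000e-03 -1.363e+00] shift_m [0.2227 0.0028 0.0009]
```

>>> arm_command:
  targets:
    - [[0,0,-0.08],[0.01,0,0],255]
    - [[0,0,-0.2],[0.03,0,0],255]
    - [[0,0,-0.33],[0.053,0,0],255]
    - [[0,0,-0.46],[0.076,0,0],255]
    - [[0,0,-0.59],[0.099,0.001,0],255]
    - [[0,0,-0.72],[0.122,0.001,0],255]
    - [[0,0,-0.85],[0.145,0.002,0],255]
    - [[0,0,-0.98],[0.165,0.002,0],255]

```text
t: 26.9
eef_pos: [614.8, 100.1, 102.0]
tcp_rot: [-3.14, 0.001, 1.242]
ft_force: [0.2, 0.3, -0.1]
opening: 0.162
```

```bash
python3 - <<'E'
from h import *
go(670.4,113.8,103.6,92.8)
E
```

```text
t 26.9 pos [614.8 100.1 102. ] yaw 71.2 q6 0.38 open 0.162 F [ 0.2  0.3 -0.1]
turn [-0.002  0.    -0.378] shift_m [ 0.031   0.0482 -0.0017]
```

>>> arm_command:
  targets:
    - [[0,0,-0.12],[0.009,0.014,0],255]
    - [[0,0,-0.23],[0.018,0.028,0],255]
    - [[0,0,-0.33],[0.026,0.041,0],255]
    - [[0,0,-0.378],[0.031,0.048,0],255]
    - [[0,0,-0.378],[0.031,0.048,0.01],255]
    - [[0,0,-0.378],[0.031,0.048,0.03],255]
    - [[0,0,-0.378],[0.031,0.048,0.04],255]
    - [[0,0,-0.378],[0.031,0.048,0.04],255]

```text
t: 27.7
eef_pos: [668.3, 113.3, 61.0]
tcp_rot: [-3.137, 0.0, 1.614]
ft_force: [0.4, -0.0, -0.8]
opening: 0.167
```

```bash
python3 - <<'E'
from h import *
go(670.4,113.8,38,92.8)
p,d=read_camera('side'); cv2.imwrite('pics/s16.png',cv2.resize(p[110:230,220:380],None,fx=5,fy=5))
E
```

```text
t 27.7 pos [668.3 113.3  61. ] yaw 92.5 q6 0.03 open 0.167 F [ 0.4 -0.  -0.8]
turn [-0.004  0.    -0.006] shift_m [0.0005 0.0022 0.023 ]
```

View pics/s16.png

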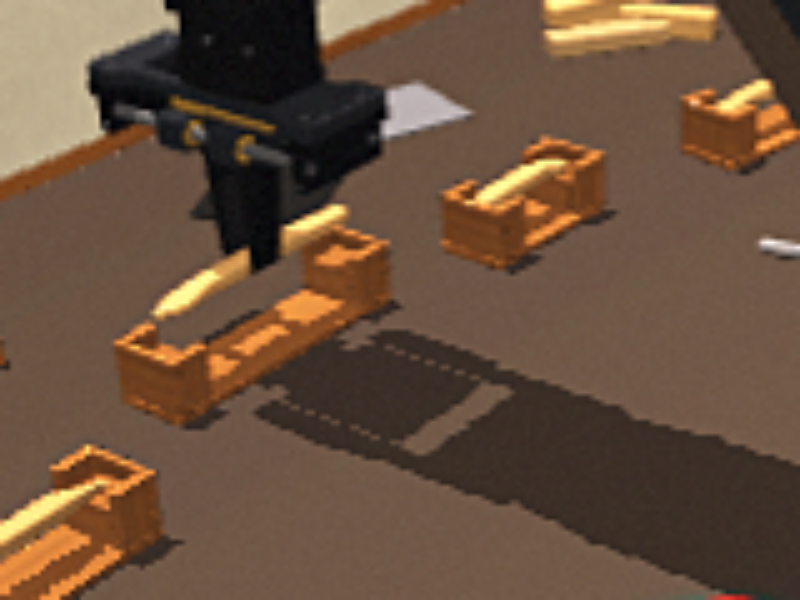

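>>> arm_command:
  targets:
    - [[0,0,-0.006],[0.0005,0.0015,0.008],255]
    - [[0,0,-0.006],[0.0005,0.0015,0.016],255]
    - [[0,0,-0.006],[0.0005,0.0015,0.022],255]
    - [[0,0,-0.006],[0.0005,0.0015,0.023],255]
    - [[0,0,-0.006],[0.0005,0.0015,0.023],255]

```text
t: 28.25
eef_pos: [671.2, 114.0, 40.3]
tcp_rot: [-3.141, -0.0, 1.621]
ft_force: [0.4, -0.2, -0.9]
opening: 0.163
```

```bash
python3 - <<'E'
from h import *
go(670.4,113.8,34.6,92.8)
p,d=read_camera('side'); cv2.imwrite('pics/s17.png',cv2.resize(p[130:210,230:330],None,fx=7,fy=7))
E
```

```text
t 28.25 pos [671.2 114.   40.3] yaw 92.9 q6 0.02 open 0.163 F [ 0.4 -0.2 -0.9]
turn [-0.    -0.     0.001] shift_m [-0.0002 -0.0008  0.0057]
```

View pics/s17.png

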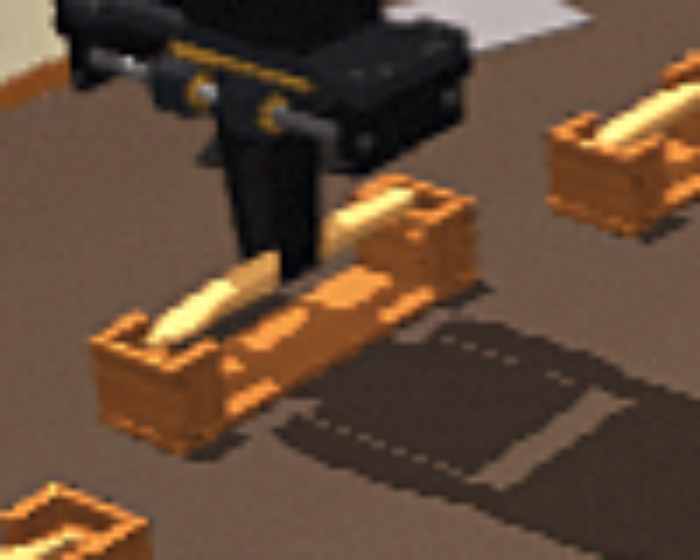

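The tool is aligned between the cheeks, with both ends clear of the end plates. I'll lower and release.

>>> arm_command:
  targets:
    - [[0,0,0],[0,-0.0005,0.003],255]
    - [[0,0,0],[0,-0.0005,0.0055],255]
    - [[0,0,0],[0,-0.0005,0.0055],150]
    - [[0,0,0],[0,-0.0005,0.0055],150]
    - [[0,0,0],[0,-0.0005,0.0055],150]
    - [[0,0,0],[0,-0.0005,0.0055],150]
    - [[0,0,0],[0,-0.0005,0.0055],150]
    - [[0,0,0],[0,-0.0005,-0.02],150]

```text
t: 29.1
eef_pos: [669.1, 113.8, 57.9]
tcp_rot: [-3.136, 0.0, 1.621]
ft_force: [-0.7, -1.0, 0.2]
opening: 0.416
```

>>> arm_command:
  targets:
    - [[0,0,0],[0,0,-0.03],150]
    - [[0,0,0],[0,0,-0.07],150]
    - [[0,0,0],[-0.01,-0.03,-0.11],150]
    - [[0,0,0],[-0.03,-0.07,-0.13],150]
    - [[0,0,0],[-0.04,-0.11,-0.15],150]
    - [[0,0,0],[-0.05,-0.15,-0.16],150]
    - [[0,0,0],[-0.05,-0.18,-0.16],150]
    - [[0,0,0],[-0.05,-0.2,-0.16],150]

```text
t: 29.9
eef_pos: [471.5, 53.7, 221.2]
tcp_rot: [3.141, 0.0, 1.62]
ft_force: [0.2, 0.3, 0.6]
opening: 0.413
```

>>> arm_command:
  targets:
    - [[0,0,0],[0,-0.03,0],150]
    - [[0,0,0],[0,-0.05,0],150]
    - [[0,0,0],[0,-0.05,0],150]
    - [[0,0,0],[0,-0.05,0],150]

```text
t: 30.3
eef_pos: [424.2, 51.5, 221.0]
tcp_rot: [3.14, 0.0, 1.621]
ft_force: [-0.3, -0.3, 0.2]
opening: 0.409
```

```bash
python3 - <<'E'
from h import *
go(670.4,113.8,34.6,92.8)
p,d=read_camera('top'); cv2.imwrite('pics/t18.png',cv2.resize(p[85:265,200:530],None,fx=2.4,fy=2.4,interpolation=cv2.INTER_CUBIC))
p,d=read_camera('side'); cv2.imwrite('pics/s18.png',p)
cv2.imwrite('pics/s19.png',cv2.resize(p[100:250,170:440],None,fx=2.9,fy=2.9,interpolation=cv2.INTER_CUBIC))
E
```

```text
t 30.3 pos [424.2  51.5 221. ] yaw 92.9 q6 -0.08 open 0.409 F [-0.3 -0.3  0.2]
turn [0.002 0.    0.001] shift_m [0.0499 0.2487 0.1868]
```

View pics/t18.png

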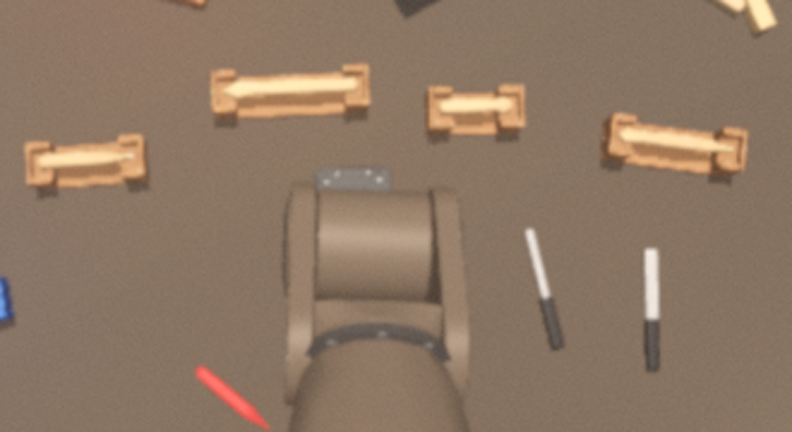

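View pics/s19.png

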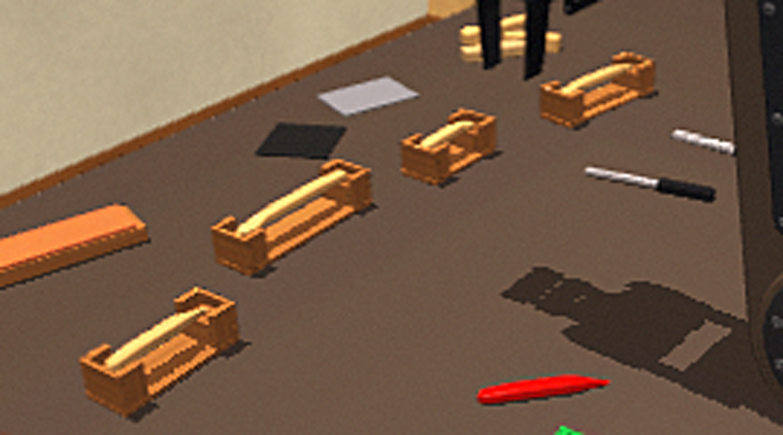

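Both views show all four tools lying between the cheeks in their own cradles, with the files unmoved. I'll take one enlarged check of the medium and short cradles.

```bash
python3 - <<'E'
from h import *
p,d=read_camera('top')
a=cv2.resize(p[125:170,445:520],None,fx=8,fy=6,interpolation=cv2.INTER_CUBIC);b=cv2.resize(p[133:178,200:275],None,fx=8,fy=6,interpolation=cv2.INTER_CUBIC)
cv2.imwrite('pics/t20.png',np.vstack([a,b]))
E
```

```text
(no output)
```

View pics/t20.png

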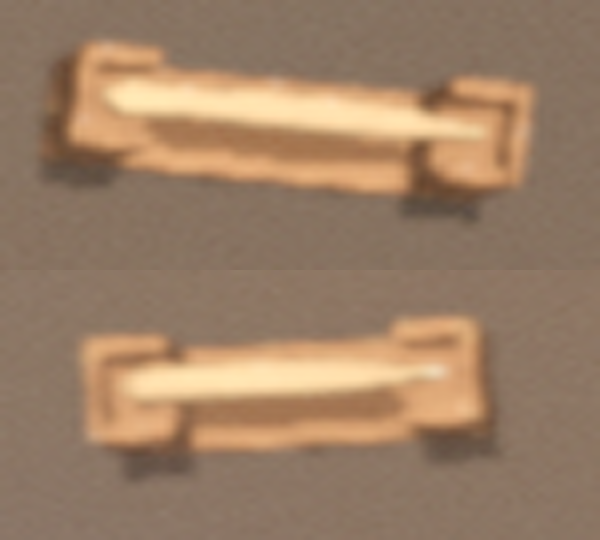

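The medium tool spans (105,95) to (490,132) and the short tool spans (120,385) to (440,372) in the crop. Both lie inside their cheeks and end plates, so I'll hand the job in.

```bash
python3 -c "
from cell import env
print(env.job_done(), env.state()['t'])"
```

```text
the job is handed in; nothing more can be done
the job is handed in; nothing more can be done
```

All four wooden tools are in their matching cradles, placed in the order tiny, short, medium, long. I handed the job in at about 30 s of the 99 s allowed.

- **Last checks:** The final top and side pictures show each tool flat on both ledges, between the cheeks and end plates. The files look unmoved, and the robot is parked clear with the fingers partly open. The largest force I read at the end of a move was about 7 N.
- **What went wrong:** The first grasp of the tiny tool failed because I lifted before the fingers had closed. The tool stayed on the table, and the second grasp worked.
- **Small differences:** Measured positions were up to about 3 mm off target just after a move. I corrected these before each release, within the roughly 8 mm of room in the cradles.

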